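# Clamp-check camera battery packs in the toggle nest

### The arm

A 6-joint arm with a two-finger parallel gripper is mounted at the origin on the work surface. World frame = base frame: x ahead of the robot, y to its left, z up, the work surface at z = 0. Lengths are in mm, angles in rad, forces in N, time in s.
With the tool pointing down it reaches from about 400 to 925 mm from the base axis. Payload 12.5 kg.
Tool frame: the origin (TCP) lies midway between the tips of the shut fingers; the grasp point (between the pads) lies 19 mm behind it; x points along the fingers, y is the direction in which the jaws open and shut, and the axes are right-handed (so a half turn about x gives the same grasp; the last joint's range is limited). The gripper opens to 95 mm and grips with 3 to 60 N. Pads are 20 mm wide; open, the fingers measure 119 mm over their backs; the gripper's body (75 mm by 180 mm) begins 59 mm behind the grasp point.
Start: joints at [1.189, 0.491, 1.559, -0, 1.092, -0.106], TCP at [170.18, 601.403, 214.661] pointing down, gripper open.
Joint ranges: [-3.1, 3.1], [-0.84, 2.19], [0.05, 2.79], [-1.13, 4.28], [0.06, 2.93], [-2.69, 2.69]. Speed limits (rad/s): [2.22, 2.22, 2.79, 3.14, 3.14, 3.14].

### API

Orientations are given as [roll, pitch, yaw] about the fixed x, y, z axes, in that order (R = Rz(yaw) Ry(pitch) Rx(roll)).
In Python, from cell import state, read_camera, job_done gives the robot as it stands.
- The arm moves only by the tool move_arm, never from a script. Its argument "targets" is a list of rows, each a list of 7 numbers: the shift along the world's x, y, z in m, then the turn, a rotation vector about the world's x, y, z in degrees, then the gripper's target within -1 to 1 (fully open at 1, half-way at 0, shut at -1). In form: [[dx, dy, dz, wx, wy, wz, hand], ...]. A call has 1 to 10 rows; each row is the pose to reach, as a shift and turn from the pose commanded when the call began; what a row does not reach only later rows make up. A row lasts 1/10 s, in which the tool goes at most 50 mm and 8.59 degrees, less where a joint would pass 70% of its speed; a pose out of reach is approached as far as the arm can. A call with a gripper value outside its range is refused whole. The fingers move at their own pace and stop on an object; the grip force is fixed at half the most. Time passes only in rows, so rows that repeat a pose let the fingers close. It gives the time, the measured TCP pose, the force and the opening at its end, in the units of the state.
- state(): the state, without advancing time (a new reading comes with each control period).
- read_camera(name): name is "side" or "top" or "wrist"; returns a dict with "img" (384x512x3 uint8, blue, green, red), "mtx" (3x3 intrinsics, pixels), "cam_to_world" (4x4, takes a point from camera to world coordinates); the wrist camera has in their place "mount" (4x4, takes a point from camera to tool coordinates, whose origin is the TCP and whose axes are the tool frame's). Camera axes: x right, y up, looking along -z (the intrinsics and any distortion apply to the point x, -y, -z); pixel columns grow to the right and rows downward; lengths in mm; the calibration is good to about 2 mm. The wrist camera is an equidistant fisheye: a pixel r from the principal point sees the ray r / f radians off the axis. A picture is of the moment at which its call begins: read the wrist's pose just before it. There is no depth.
- job_done(): hands the job in, once; it reports no verdict.
The state is a dict: "t": time; "joints": joint angles; "qvel": joint speeds; "tau": joint torques, N m; "eef_pos": TCP position; "tcp_rot": TCP orientation; "ft_force": force on the tool from outside, world axes, zero at the start; "moment": the same for the moment, N m; "opening": opening from 0.0 (shut) to 1.0 (fully open).
Only numpy, scipy, OpenCV 4.12 (cv2) and the standard library are available. Lean on these libraries where they do the work, as an engineer would, in place of code of your own. Each camera call takes 0.05 s, during which the arm holds its last target.

### The job

Lay every camera battery pack from the black mat flat in its own pocket of the blue check nest, then swing the red-barred toggle lever right over centre to its stop so that the clamp arm presses on all of them, and leave them clamped for three seconds. Then swing the lever fully back open and lay all the packs flat, side by side, in the orange return tray. Leave everything else on the ledge where it is, and finish with the clamp open.

Things in the scene. Friction and masses are not known exactly. Their poses are not given: they have to be found in the camera images.
- pack0: grey camera battery pack with a yellow or blue side band and two brass contacts on top, a block 60 (its x) x 40 (its y) x 26 mm (z), about 90 g, the same either way round; origin at the centre of its underside. Two or three of the four packs are present, lying flat (contacts up) on the mat.
- pack1: grey camera battery pack with a yellow or blue side band and two brass contacts on top, a block 60 (its x) x 40 (its y) x 26 mm (z), about 90 g, the same either way round; origin at the centre of its underside. Two or three of the four packs are present, lying flat (contacts up) on the mat.
- pack2: grey camera battery pack with a yellow or blue side band and two brass contacts on top, a block 60 (its x) x 40 (its y) x 26 mm (z), about 90 g, the same either way round; origin at the centre of its underside. Two or three of the four packs are present, lying flat (contacts up) on the mat.
- pack3: grey camera battery pack with a yellow or blue side band and two brass contacts on top, a block 60 (its x) x 40 (its y) x 26 mm (z), about 90 g, the same either way round; origin at the centre of its underside. Two or three of the four packs are present, lying flat (contacts up) on the mat.
- nest: fixed check nest: blue plate 12 mm thick, 235 mm along its y, from x -55 to +170 mm; origin on the ledge under the middle of three pockets in a row along its y, 72 mm apart. At x 85 to 150 mm two steel cheeks (87 mm high) carry arm and lever. Inside, a pocket is 45 (nest x) x 65 mm (nest y): a pack lies with its length along nest y.
- pocket0 (a point): centre of the floor of one pocket (12 mm above the ledge), axes as the nest; pocket0 at nest -y, pocket2 at nest +y. White walls rise 14 mm above the floor; on the -x and +x sides they are only corner stubs 8 mm thick with a 40 mm gap in the middle for fingers, and the plate is free for 20 mm beyond.
- pocket1 (a point): centre of the floor of one pocket (12 mm above the ledge), axes as the nest; pocket0 at nest -y, pocket2 at nest +y. White walls rise 14 mm above the floor; on the -x and +x sides they are only corner stubs 8 mm thick with a 40 mm gap in the middle for fingers, and the plate is free for 20 mm beyond.
- pocket2 (a point): centre of the floor of one pocket (12 mm above the ledge), axes as the nest; pocket0 at nest -y, pocket2 at nest +y. White walls rise 14 mm above the floor; on the -x and +x sides they are only corner stubs 8 mm thick with a 40 mm gap in the middle for fingers, and the plate is free for 20 mm beyond.
- clamp_arm: T-shaped steel arm moved by the lever; origin at its pivot, at nest x 100 mm, 75 mm above the ledge. Its cross-bar (180 mm along nest y, 100 mm from the pivot) has a black spring foot per pocket. Lever open: it stands upright, top 190 mm above the ledge, clear of the pockets; part-way it hangs over them in the way; shut: level, each foot pressing its pack with a few newtons.
- lever (a joint): toggle lever angle: 0 = fully open (stop), leaning 0.87 rad from upright to the back (nest +x); grows as the bar swings up and over to the front (nest -x); the arm is lowest at 1.51 (dead centre); 1.62 = stop, over centre, clamped, leaning 0.75 rad to the front. Stays where it is left; 3 to 10 N at the bar move it. Starts between 0 and 0.04.
- lever_bar (a point): middle of the lever's red round cross-bar: 16 mm thick, 100 mm long along nest y, middle 80 mm free between two side rods; 100 mm from the hinge. Height 147 mm above the ledge when open, 183 mm upright, 156 mm shut. Can be taken between two fingers from above, closing along nest x. Its axes turn with the lever.
- lever_hinge (a point): middle of the lever's hinge axis (which runs along nest y), fixed on the nest 123 mm behind its origin and 83 mm above the ledge; axes as those of the nest.
- mat: black rubber mat 240 x 180 x 3 mm, fixed, to the left or the right of the nest, the packs' starting place; origin at the centre of its underside.
- tray: orange open return tray, fixed, outside 240 (its x) x 160 (its y) x 18 mm, walls and floor 4 mm, on the other side of the nest from the mat; origin at the centre of its underside.
- bell: chrome desk bell, 84 mm wide, 58 mm high; bystander, origin at the centre of its underside.
- clock: black plastic clock movement, 56 x 56 x 18 mm with a brass shaft, 31 mm high; bystander, origin at the centre of its underside.
- oven_bulb: frosted tubular oven bulb with brass cap, lying along its x, about 106 mm long, 26 mm thick; bystander, origin underneath.
- bulb_carton: cardboard bulb carton 70 x 70 x 80 mm; bystander, origin at the centre of its underside.
- charger: black charger cradle 100 x 70 x 40 mm; bystander, origin at the centre of its underside.
- driver: screwdriver lying at the right-hand side, about 200 mm long along its x; bystander.
Not all that is in view belongs to the job. What is shaped like the pack3 but brown or pink is not meant.

How it is judged:
By the outcome, as a careful person would: the job done as asked, in the order asked, and still so for the second after the job is handed in, with the robot touching nothing.
Of pack0, pack1, pack2, pack3 only 2 to 3 are there at a start; the rules pass over those that are not, and their reading is None.
At some moment in a run one of pack0, pack1, pack2, pack3 may be knocked a few centimetres aside while the robot is not near it.
Once in a run the grip may slacken for a moment while it holds something.
It also fails if it takes over 210 s, if anything falls off the work surface, if the arm or the gripper's body presses on something with over 40 N, if the wrist force passes 120 N, or if a joint passes its speed limit or range.

## Working session

There is one attempt and no reset: what is moved stays moved. The work goes in short steps, Python scripts to look and compute and a tool call to move; the robot and the scene stay as the last step left them, time stands still between calls to the robot, and variables do not carry over. Pictures are saved under pics/ and viewed, and the job is handed in when it is done.

Besides the shell and the picture viewer there is one more tool, called after "Emit:" by a JSON object that holds its "op" and its "data". move_arm: Moves the arm, as the interface text tells. Its arguments: {"type":"object","properties":{"targets":{"type":"array"}},"required":["targets"]}

```bash
ls; mkdir -p pics
python3 - <<'E'
from cell import state, read_camera
import cv2,numpy as np
s=state();print({k:np.round(v,3) if not isinstance(v,str) else v for k,v in s.items()})
for n in("side","top","wrist"):
    c=read_camera(n);cv2.imwrite(f"pics/{n}0.png",c["img"])
    np.set_printoptions(suppress=True,precision=3)
    for k in c:
        if k!="img":print(n,k,c[k])
E
```

```text
pics
{'t': np.float64(0.0), 'joints': array([ 1.189,  0.492,  1.559,  0.   ,  1.092, -0.106]), 'qvel': array([ 0.   , -0.001, -0.002, -0.001,  0.   , -0.001]), 'tau': array([ 1.0000e-03, -6.1263e+01, -2.5818e+01,  6.9000e-02,  4.8000e-02,
       -0.0000e+00]), 'eef_pos': array([170.065, 601.157, 214.08 ]), 'tcp_rot': array([-1.698,  1.57 , -1.974]), 'ft_force': array([ 0.012, -0.04 , -0.246]), 'moment': array([ 0.053,  0.005, -0.01 ]), 'opening': np.float64(1.002)}
side mtx [[364.303   0.    250.663]
 [  0.    364.303 188.865]
 [  0.      0.      1.   ]]
side cam_to_world [[   0.695    0.459   -0.554 -235.875]
 [  -0.719    0.422   -0.552 -767.29 ]
 [  -0.02     0.782    0.623  994.838]
 [   0.       0.       0.       1.   ]]
top mtx [[434.705   0.    257.185]
 [  0.    434.705 194.625]
 [  0.      0.      1.   ]]
top cam_to_world [[   0.003    0.998   -0.064  434.444]
 [  -1.       0.003   -0.006   -6.813]
 [  -0.006    0.064    0.998 1413.756]
 [   0.       0.       0.       1.   ]]
wrist mtx [[297.319   0.    256.051]
 [  0.    297.319 190.586]
 [  0.      0.      1.   ]]
wrist mount [[  -0.       0.287   -0.958 -170.523]
 [   1.       0.001   -0.      -0.331]
 [   0.001   -0.958   -0.287  -81.465]
 [   0.       0.       0.       1.   ]]
```

View pics/side0.png

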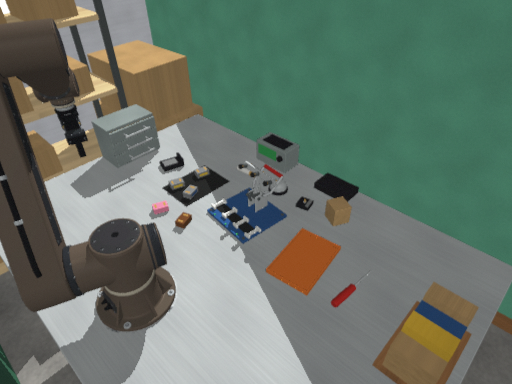

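View pics/top0.png

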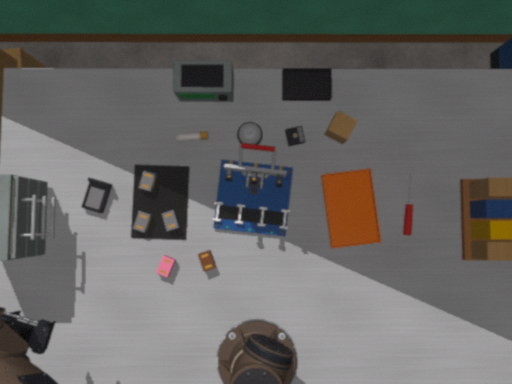

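View pics/wrist0.png

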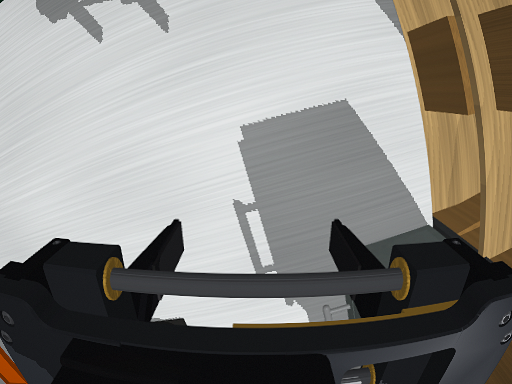

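The top view shows three packs on the mat, at (147,182), (142,222) and (170,220). The nest is at about (255,200), the open red bar at (258,147) and the tray at (351,208). The pink and brown look-alikes are at (166,267) and (207,261). Next I'll measure.

```bash
cat > h.py <<'E'
import numpy as np,cv2
from cell import state, read_camera
from scipy.spatial.transform import Rotation as R
np.set_printoptions(suppress=True,precision=2)
def Rt(s): return R.from_euler('xyz',s["tcp_rot"]).as_matrix()
def grab(n):
    s=state();c=read_camera(n)
    if n=="wrist":
        T=np.eye(4);T[:3,:3]=Rt(s);T[:3,3]=s["eef_pos"];c["cam_to_world"]=T@c["mount"]
    c["n"]=n;return c
def ray(c,px):
    K=c["mtx"];x=(px[0]-K[0,2])/K[0,0];y=(px[1]-K[1,2])/K[1,1]
    if c["n"]=="wrist":
        r=np.hypot(x,y);k=np.tan(r)/r if r>1e-9 else 1
        if r<1.5:
            d=np.array([np.sin(r)*x/max(r,1e-9),-np.sin(r)*y/max(r,1e-9),-np.cos(r)])
    else: d=np.array([x,-y,-1.])
    T=c["cam_to_world"];d=T[:3,:3]@d
    return T[:3,3],d/np.linalg.norm(d)
def onz(c,px,z):
    o,d=ray(c,px);return o+d*(z-o[2])/d[2]
def tri(c1,p1,c2,p2):
    o1,d1=ray(c1,p1);o2,d2=ray(c2,p2)
    A=np.stack([d1,-d2],1);t=np.linalg.lstsq(A,o2-o1,rcond=None)[0]
    a=o1+t[0]*d1;b=o2+t[1]*d2
    return (a+b)/2,np.linalg.norm(a-b)
def proj(c,P):
    q=np.linalg.inv(c["cam_to_world"])@np.append(P,1);x,y,z=q[0],-q[1],-q[2];K=c["mtx"]
    if c["n"]=="wrist":
        rr=np.hypot(x,y);th=np.arctan2(rr,z);x,y=(x/rr*th,y/rr*th) if rr>1e-9 else (0,0)
    else: x,y=x/z,y/z
    return np.array([K[0,0]*x+K[0,2],K[1,1]*y+K[1,2]])
E
python3 - <<'E'
from h import *
c=grab("top");i=c["img"]
cv2.imwrite("pics/topz.png",cv2.resize(i[120:290,110:310],None,fx=4,fy=3.5,interpolation=cv2.INTER_CUBIC)[:600])
cv2.imwrite("pics/topz.png",cv2.resize(i[135:285,115:305],None,fx=4,fy=4,interpolation=cv2.INTER_CUBIC))
s=grab("side");cv2.imwrite("pics/sidez.png",cv2.resize(s["img"][140:300,140:340],None,fx=3.75,fy=3.75,interpolation=cv2.INTER_CUBIC))
E
```

```text
(no output)
```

View pics/topz.png

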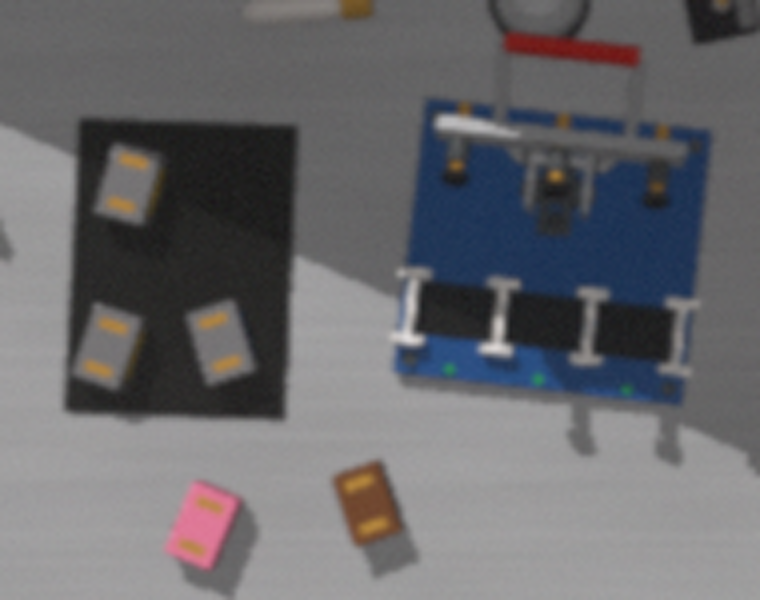

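View pics/sidez.png

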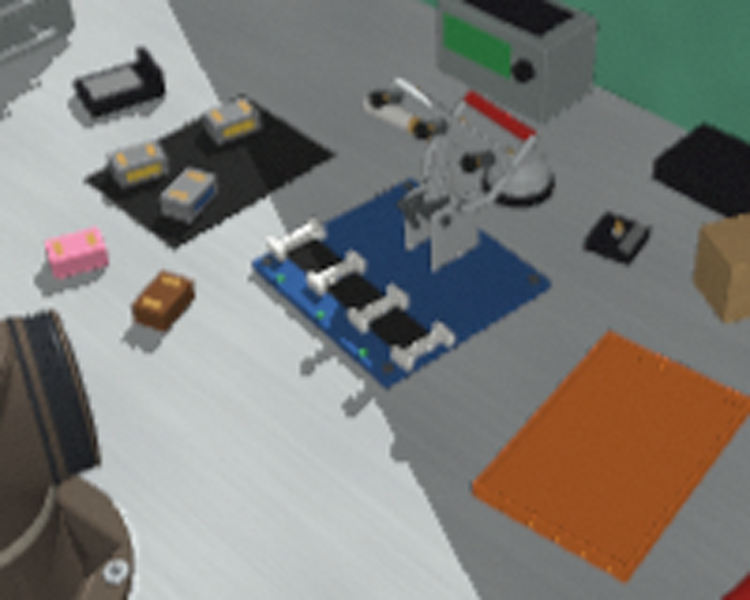

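```bash
cat > m.py <<'E'
from h import *
def brass(c,roi):
    x0,y0,x1,y1=roi;hsv=cv2.cvtColor(cv2.GaussianBlur(c["img"],(0,0),0.5),cv2.COLOR_BGR2HSV)
    m=cv2.inRange(hsv,(8,90,90),(28,255,255));mm=np.zeros_like(m);mm[y0:y1,x0:x1]=m[y0:y1,x0:x1]
    return mm
def cents(m,amin=4):
    n,l,st,ce=cv2.connectedComponentsWithStats(m)
    return [(ce[k],st[k,4]) for k in range(1,n) if st[k,4]>=amin]
E
python3 - <<'E'
from m import *
c=grab("top");s=grab("side")
print("top brass",[(np.round(p,1).tolist(),int(a)) for p,a in cents(brass(c,(130,160,195,242)))])
print("side brass",[(np.round(p,1).tolist(),int(a)) for p,a in cents(brass(s,(160,160,232,205)),2)])
def rect(c,lo,hi,z,roi):
    hsv=cv2.cvtColor(c["img"],cv2.COLOR_BGR2HSV);m=cv2.inRange(hsv,lo,hi)
    mm=np.zeros_like(m);x0,y0,x1,y1=roi;mm[y0:y1,x0:x1]=m[y0:y1,x0:x1]
    mm=cv2.morphologyEx(mm,cv2.MORPH_CLOSE,np.ones((9,9)))
    k=max(cv2.findContours(mm,0,1)[0],key=cv2.contourArea)
    P=np.array([onz(c,p[0],z)[:2] for p in k],np.float32)
    r=cv2.minAreaRect(P);return r
for c_ in(c,s):
  n=c_["n"]
  print(n,"nest",rect(c_,(100,110,40),(125,255,255),12,(200,150,300,245) if n=="top" else (200,180,300,245)))
  print(n,"tray",rect(c_,(3,150,80),(14,255,255),18,(310,150,395,260) if n=="top" else(255,220,350,300)))
  if n=="top":print("red",cents(cv2.inRange(cv2.cvtColor(c["img"],cv2.COLOR_BGR2HSV)[130:165,230:290],(170,120,80),(180,255,255))))
hs=cv2.cvtColor(s["img"],cv2.COLOR_BGR2HSV)
m=(cv2.inRange(hs,(172,120,80),(180,255,255))|cv2.inRange(hs,(0,150,80),(3,255,255)))
print("side red",cents(m[160:185,255:290]))
E
```

```text
top brass [([148.0, 174.8], 19), ([144.8, 185.6], 18), ([167.8, 214.7], 18), ([143.0, 216.0], 17), ([139.2, 226.7], 18), ([171.2, 225.4], 19)]
side brass [([204.3, 167.7], 3), ([197.3, 170.7], 3), ([203.6, 173.6], 20), ([179.5, 179.5], 4), ([172.0, 182.0], 3), ([178.0, 185.6], 23), ([192.0, 186.7], 3), ([187.5, 191.5], 4), ([163.8, 203.3], 6)]
top nest ((552.339111328125, 11.517280578613281), (229.5860137939453, 146.145751953125), 83.70162963867188)
top tray ((482.9661560058594, -298.4538269042969), (236.38209533691406, 158.76760864257812), 7.326451778411865)
red [(array([28.  , 18.75]), np.int32(4))]
side nest ((514.9545288085938, 10.004837036132812), (236.15403747558594, 224.98838806152344), 83.58295440673828)
side tray ((479.57513427734375, -305.40521240234375), (248.6015167236328, 162.13235473632812), 7.257113456726074)
side red [(array([17.74, 10.72]), np.int32(58))]
```

Run:
```python
from m import *
c=grab("top");s=grab("side")
yaw=np.radians(-6.35)
def z1(x,y):return (115+x/4-.4,135+y/4-.4)
def z2(x,y):return (140+x/3.75-.4,140+y/3.75-.4)
O=np.array([457.8,16.4,0]);Rn=R.from_euler('z',yaw).as_matrix()
def rep(n,a,b):
    p,e=tri(c,a,s,b);print(n,p,"err",round(e,1),"nest",Rn.T@(p-O))
rep("footL",z1(455,175),z2(380,97));rep("footC",z1(555,180),z2(478,160));rep("footR?",z1(657,192),z2(430,128))
rep("footL-430",z1(455,175),z2(430,128))
rep("bar",z1(571,50),(255+17.74,160+10.72))
# packs
pk=[((203.6,173.6),)]
for a,b,name in(((148,174.8),(144.8,185.6),'A'),((167.8,214.7),(171.2,225.4),'B'),((143,216),(139.2,226.7),'C')):
    P=onz(c,a,29);Q=onz(c,b,29);d=P-Q
    print(name,(P+Q)/2,"len",np.linalg.norm(d),"yaw",np.degrees(np.arctan2(d[1],d[0])))
# heights of packs by two views
rep("A1",(148,174.8),(204.3,167.7));rep("A2",(144.8,185.6),(197.3,170.7))
rep("C1",(143,216),(179.5,179.5));rep("C2",(139.2,226.7),(172,182))
rep("B1",(167.8,214.7),(192,186.7));rep("B2",(171.2,225.4),(187.5,191.5))
# nest corners
for q in((428,98),(711,130),(682,404),(393,372)):print("corner top",Rn.T@(onz(c,z1(*q),12)-O))
for q in((300,238),(352,271),(401,306)):pass
for q in((411,272),(503,285),(593,293),(682,304),(408,342),(494,350),(584,360),(676,371)):print("wall end",Rn.T@(onz(c,z1(*q),26)-O))
```

```text
footL [561.53  80.74 184.36] err 4.8 nest [ 95.98  75.42 184.36]
footC [579.96  -7.05 135.34] err 53.3 nest [124.01  -9.8  135.34]
footR? [530.97 -47.62 227.77] err 34.8 nest [ 79.81 -55.54 227.77]
footL-430 [584.    66.23 138.4 ] err 55.1 nest [119.91  63.48 138.4 ]
bar [657.32  -0.86 147.93] err 3.7 nest [200.21   4.92 147.93]
A [568.92 356.19  29.  ] len 36.06666239186839 yaw -15.400615451981913
B [441.73 280.03  29.  ] len 35.83003169951499 yaw 18.54122198231602
C [437.3  370.48  29.  ] len 35.909669650259524 yaw -18.540058226905455
A1 [586.47 350.01  32.52] err 1.5 nest [ 90.99 345.8   32.52]
A2 [552.44 360.32  28.65] err 2.3 nest [ 56.02 352.28  28.65]
C1 [454.86 363.75  31.06] err 1.5 nest [-41.34 344.89  31.06]
C2 [421.41 374.9   30.33] err 2.9 nest [-75.82 352.28  30.33]
B1 [460.02 284.43  29.88] err 3.4 nest [-27.44 266.63  29.88]
B2 [426.22 272.96  29.76] err 3.8 nest [-59.76 251.49  29.76]
corner top [170.04 120.41  12.  ]
corner top [ 170.06 -110.79   12.  ]
corner top [ -52.55 -111.74   12.  ]
corner top [-53.59 121.94  12.  ]
wall end [ 27.5  115.76  26.  ]
wall end [25.54 41.48 26.  ]
wall end [ 27.37 -30.64  26.  ]
wall end [  26.73 -102.16   26.  ]
wall end [-28.22 111.45  26.  ]
wall end [-26.73  42.58  26.  ]
wall end [-26.45 -29.56  26.  ]
wall end [ -26.78 -103.27   26.  ]
```

Run:
```python
from m import *
c=grab("top");s=grab("side")
yaw=np.radians(-6.35)
def z1(x,y):return (115+x/4-.4,135+y/4-.4)
def z2(x,y):return (140+x/3.75-.4,140+y/3.75-.4)
O=np.array([458.4,21.4,0]);Rn=R.from_euler('z',yaw).as_matrix()
def rep(n,a,b):
    p,e=tri(c,a,s,b);print(n,p,"err",round(e,1),"nest",Rn.T@(p-O))
rep("footL",z1(455,175),z2(378,98));rep("footC",z1(555,180),z2(430,128));rep("footR",z1(657,192),z2(478,160))
for f in((455,175),(555,180),(657,192)):print(Rn.T@(onz(c,z1(*f),170)-O))
```

```text
footL [560.86  81.55 183.17] err 2.6 nest [ 95.18  71.12 183.17]
footC [559.34   8.88 181.12] err 7.1 nest [101.7   -1.28 181.12]
footR [550.79 -63.72 182.95] err 7.2 nest [101.24 -74.38 182.95]
[ 95.34  72.98 170.  ]
[ 99.91   1.14 170.  ]
[ 99.62 -72.6  170.  ]
```

Run:
```python
from m import *
s=state();print(Rt(s))
```

```text
[[-0.    0.27  0.96]
 [ 0.    0.96 -0.27]
 [-1.    0.   -0.  ]]
```

Emit:
{"op": "move_arm", "data": {"targets": [[0.267,-0.231,-0.055,0,0,-2.8,0.47],[0.267,-0.231,-0.055,0,0,-2.8,0.47],[0.267,-0.231,-0.055,0,0,-2.8,0.47],[0.267,-0.231,-0.055,0,0,-2.8,0.47],[0.267,-0.231,-0.055,0,0,-2.8,0.47],[0.267,-0.231,-0.055,0,0,-2.8,0.47],[0.267,-0.231,-0.055,0,0,-2.8,0.47],[0.267,-0.231,-0.055,0,0,-2.8,0.47],[0.267,-0.231,-0.055,0,0,-2.8,0.47],[0.267,-0.231,-0.055,0,0,-2.8,0.47]]}}

```text
t: 1.55
eef_pos: [436.6, 371.0, 159.8]
tcp_rot: [2.029, 1.57, 1.705]
ft_force: [-0.5, 0.7, -0.3]
opening: 0.737
```

Run:
```python
from m import *
w=grab("wrist");cv2.imwrite("pics/w1.png",w["img"]);s=state();print(s["eef_pos"],s["opening"],Rt(s)[:,1])
for p in((568.9,356.2,29),(441.7,280,29),(437.3,370.5,29)):print(proj(w,np.array(p)))
s=grab("side");cv2.imwrite("pics/s1.png",cv2.resize(s["img"][90:290,60:320],None,fx=3,fy=3))
```

```text
[436.25 371.34 159.94] 0.7329935855162415 [0.32 0.95 0.  ]
[279.47 285.95]
[180.   212.42]
[256.1  183.42]
```

View pics/w1.png

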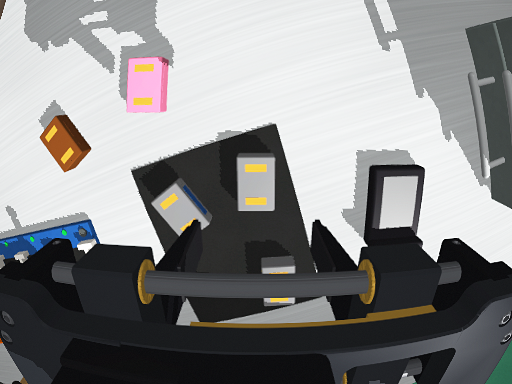

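View pics/s1.png

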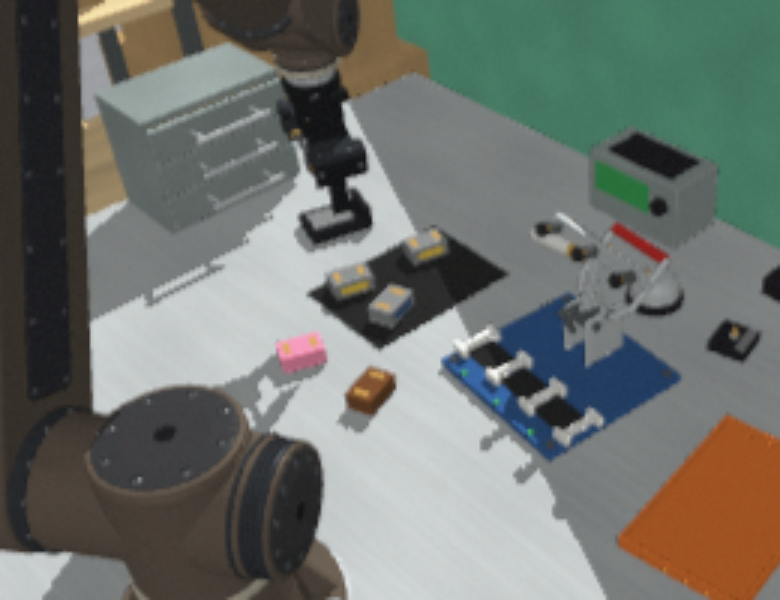

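The wrist view shows pack C centred at about (256,183), where it was predicted. B is at (182,207) and A is partly visible at (279,280). I'll refine C and go for it.

Run:
```python
from m import *
w=grab("wrist")
L=cents(brass(w,(140,140,300,235)),15)
for p,a in L:print(p,a,onz(w,p,29))
t=grab("top");
for p,a in L:
    q=onz(w,p,29);qt=proj(t,q);print("top px",qt)
P=[onz(w,p,29) for p,a in L if p[0]>220]
if len(P)==2:
    d=P[0]-P[1];print("C",sum(P)/2,np.linalg.norm(d),np.degrees(np.arctan2(d[1],d[0])))
    s=state();print("TCP",s["eef_pos"],"jaw",np.degrees(np.arctan2(*Rt(s)[[1,0],1])))
    # two-view heights with top
    for p,q in zip(sorted([p for p,a in L if p[0]>220],key=lambda p:p[1]),((139.2,226.7),(143,216))):print(tri(w,p,t,q))
```

```text
[255. 168.] 147 [420.89 375.18  29.  ]
[168.48 201.06] 134 [425.09 273.09  29.  ]
[255. 201.] 147 [455.08 363.67  29.  ]
[186.5  225.24] 54 [458.05 281.46  29.  ]
top px [139.52 226.51]
top px [171.59 225.29]
top px [143.35 215.76]
top px [169.13 214.91]
C [437.98 369.42  29.  ] 36.078716343408374 161.3871072843208
TCP [436.25 371.41 159.93] jaw 71.50720532671141
(array([420.3 , 375.39,  31.89]), np.float64(0.009515421988391788))
(array([454.24, 364.  ,  31.76]), np.float64(0.10088119783399499))
```

Emit:
{"op": "move_arm", "data": {"targets": [[0.001,-0.001,-0.05,0,0,0,0.47],[0.001,-0.001,-0.09,0,0,0,0.47],[0.001,-0.001,-0.12,0,0,0,0.47],[0.001,-0.001,-0.14,0,0,0,0.47],[0.001,-0.001,-0.154,0,0,0,0.47],[0.001,-0.001,-0.154,0,0,0,0.47],[0.001,-0.001,-0.154,0,0,0,-1],[0.001,-0.001,-0.154,0,0,0,-1],[0.001,-0.001,-0.154,0,0,0,-1],[0.001,-0.001,-0.154,0,0,0,-1]]}}

```text
t: 2.75
eef_pos: [438.3, 369.5, 6.2]
tcp_rot: [0.962, 1.57, 0.638]
ft_force: [0.2, -0.4, -0.1]
opening: 0.457
```

Emit:
{"op": "move_arm", "data": {"targets": [[0,0,0,0,0,0,-1],[0,0,0,0,0,0,-1],[0,0,0.03,0,0,0,-1],[0,0,0.07,0,0,0,-1],[0,0,0.115,0,0,0,-1],[0,0,0.115,0,0,0,-1]]}}

```text
t: 3.35
eef_pos: [440.0, 370.6, 125.8]
tcp_rot: [0.913, 1.562, 0.589]
ft_force: [0.9, -0.0, -2.1]
opening: 0.416
```

Emit:
{"op": "move_arm", "data": {"targets": [[0.003,-0.03,0,0,0,-8,-1],[0.006,-0.06,0,0,0,-16,-1],[0.009,-0.09,0,0,0,-24,-1],[0.012,-0.12,0,0,0,-32,-1],[0.015,-0.15,0,0,0,-40,-1],[0.018,-0.18,0,0,0,-48,-1],[0.021,-0.21,0,0,0,-56,-1],[0.024,-0.24,0,0,0,-64,-1],[0.027,-0.27,0,0,0,-72,-1],[0.028,-0.276,0,0,0,-77.9,-1]]}}

```text
t: 4.35
eef_pos: [466.0, 91.1, 120.0]
tcp_rot: [-1.136, 1.57, -2.828]
ft_force: [-0.6, 0.6, -1.2]
opening: 0.42
```

Run:
```python
from m import *
w=grab("wrist");cv2.imwrite("pics/w2.png",w["img"]);s=state();print(s["eef_pos"],s["opening"],Rt(s)[:,1])
O=np.array([458.4,21.4,0]);Rn=R.from_euler('z',np.radians(-6.35)).as_matrix()
for y in(-72,0,72):print(proj(w,O+Rn@np.array([0,y,12.])))
```

```text
[466.17  91.4  120.01] 0.416432461714291 [ 0.99 -0.13 -0.  ]
[257.96 304.92]
[257.39 251.89]
[256.67 186.35]
```

View pics/w2.png

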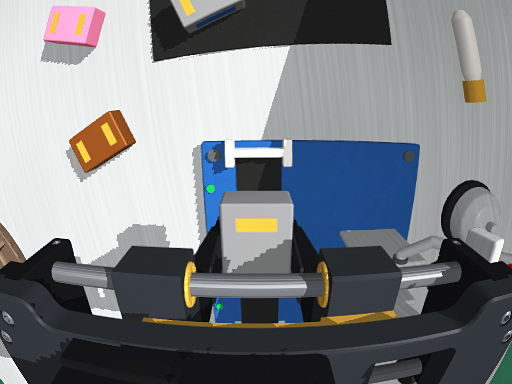

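Run:
```python
from m import *
w=grab("wrist");z=cv2.resize(w["img"][125:275,190:430],None,fx=3.3,fy=3.3,interpolation=cv2.INTER_CUBIC);cv2.imwrite("pics/w2z.png",z)
s=state();print(s["eef_pos"],"jaw",np.degrees(np.arctan2(*Rt(s)[[1,0],1])))
hsv=cv2.cvtColor(w["img"],cv2.COLOR_BGR2HSV)
m=cv2.inRange(hsv,(100,110,40),(125,255,255))
# top edge points
pts=[]
for x in list(range(300,415,4)):
    ys=np.where(m[130:200,x])[0]
    if len(ys):pts.append(onz(w,(x,130+ys[0]-0.5),12)[:2])
pts=np.array(pts,np.float32);l=cv2.fitLine(pts,cv2.DIST_HUBER,0,.01,.01).ravel();print("edge +y dir deg",np.degrees(np.arctan2(l[1],l[0])),l[2:])
for p in((202.5,141.5),(420,144.5)):print("corner",onz(w,p,12))
m2=cv2.inRange(hsv,(0,0,190),(180,40,255))[136:170,220:300];
k=[c for c in cv2.findContours(m2,0,1)[0] if cv2.contourArea(c)>60]
for q in k:print(cv2.boundingRect(q))
```

```text
[466.06  92.37 120.05] jaw -6.7041014045249
edge +y dir deg -6.1476016 [580.97 125.7 ]
corner [421.1 143.8  12. ]
corner [641.87 117.24  12.  ]
(0, 0, 72, 32)
```

View pics/w2z.png

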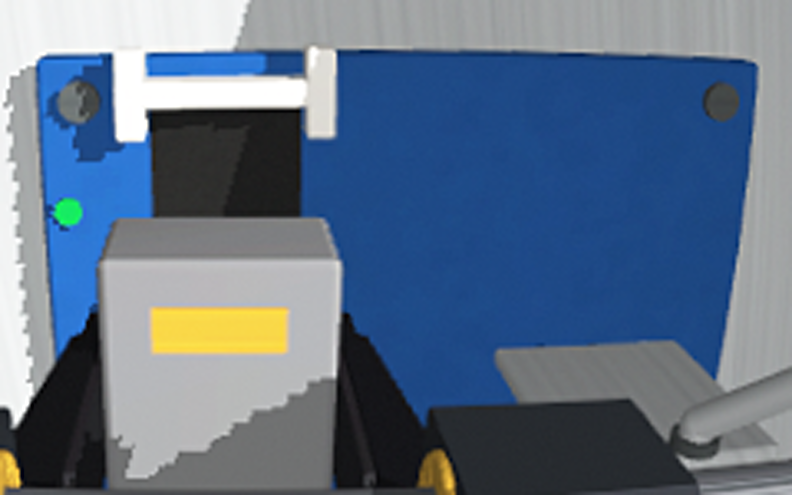

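Run:
```python
from m import *
w=grab("wrist")
O=np.array([458.4,21.4,0]);Rn=R.from_euler('z',np.radians(-6.35)).as_matrix()
f=lambda x,y,z:Rn.T@(onz(w,(190+x/3.3-.35,125+y/3.3-.35),z)-O)
print("stub outer",f(115,95,26),f(336,92,26))
print("stub inner",f(147,100,26),f(305,100,26))
print("floor edges",f(151,160,12),f(301,160,12),"floor@20",f(151,160,26),f(301,160,26))
print("wall in",f(226,108,26),"out",f(226,77,26))
print("plate",f(38,58,12),f(758,62,12),f(400,53,12))
t=grab("top")
hsv=cv2.cvtColor(t["img"],cv2.COLOR_BGR2HSV)
```

```text
stub outer [-28.96 108.39  26.  ] [ 31.53 108.83  26.  ]
stub inner [-20.2  106.87  26.  ] [ 23.02 106.59  26.  ]
floor edges [-20.52  86.68  12.  ] [23.3  86.38 12.  ] floor@20 [-19.49  89.97  26.  ] [22.13 89.69 26.  ]
wall in [  1.39 104.43  26.  ] out [  1.44 113.02  26.  ]
plate [-52.6  117.35  12.  ] [170.16 119.19  12.  ] [ 51.67 118.07  12.  ]
```

Emit:
{"op": "move_arm", "data": {"targets": [[0.0016,-0.0006,-0.02,0,0,0,-1],[0.0016,-0.0006,-0.035,0,0,0,-1],[0.0016,-0.0006,-0.05,0,0,0,-1],[0.0016,-0.0006,-0.06,0,0,0,-1],[0.0016,-0.0006,-0.06,0,0,0,-1],[0.0016,-0.0006,-0.06,0,0,0,-1]]}}

```text
t: 5.15
eef_pos: [467.4, 93.2, 60.7]
tcp_rot: [-1.396, 1.57, -3.079]
ft_force: [-1.7, -0.4, -0.7]
opening: 0.419
```

Run:
```python
from m import *
w=grab("wrist");cv2.imwrite("pics/w3.png",cv2.resize(w["img"],None,fx=1.5,fy=1.5))
t=grab("top");cv2.imwrite("pics/t3.png",cv2.resize(t["img"][120:250,190:320],None,fx=4.5,fy=4.5,interpolation=cv2.INTER_CUBIC))
s=grab("side");cv2.imwrite("pics/s3.png",cv2.resize(s["img"][120:260,190:320],None,fx=4.2,fy=4.2,interpolation=cv2.INTER_CUBIC))
```

```text
(no output)
```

View pics/w3.png

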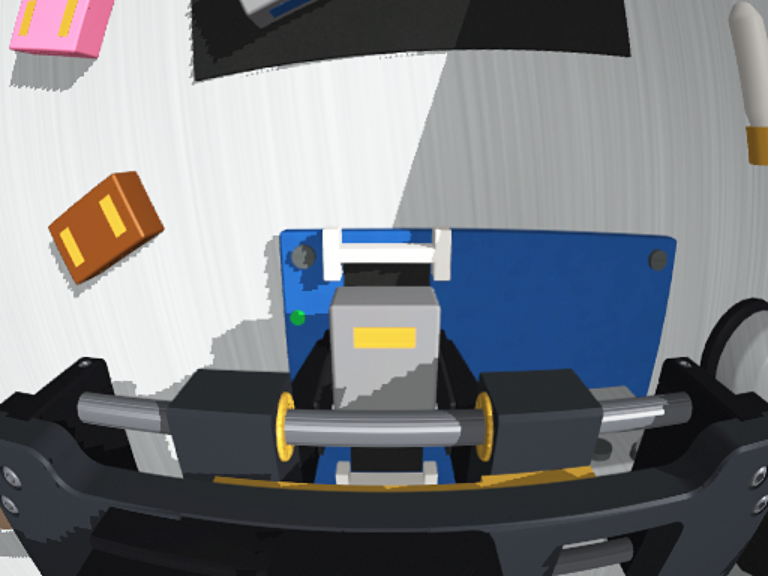

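View pics/t3.png

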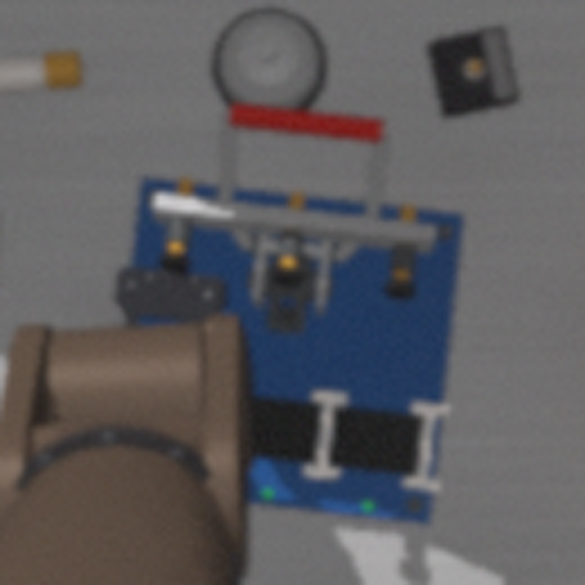

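View pics/s3.png

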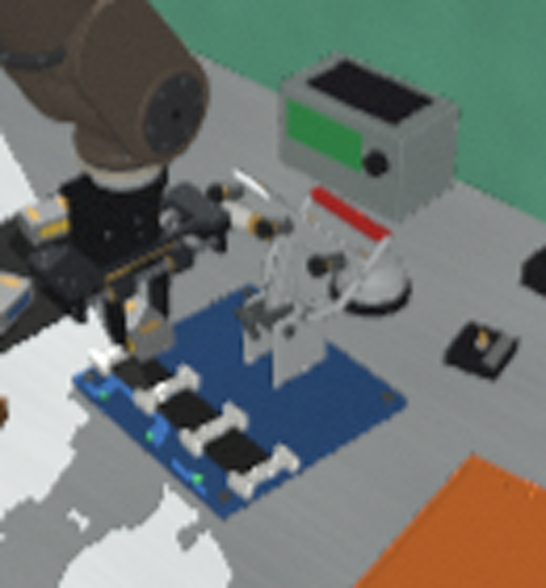

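Emit:
{"op": "move_arm", "data": {"targets": [[0,0,-0.01,0,0,0,-1],[0,0,-0.02,0,0,0,-1],[0,0,-0.03,0,0,0,-1],[0,0,-0.03,0,0,0,-1]]}}

```text
t: 5.7
eef_pos: [467.3, 92.7, 29.2]
tcp_rot: [-1.386, 1.569, -3.07]
ft_force: [0.9, -1.0, -0.8]
opening: 0.421
```

Emit:
{"op": "move_arm", "data": {"targets": [[0,0,-0.006,0,0,0,-1],[0,0,-0.011,0,0,0,-1],[0,0,-0.014,0,0,0,-1],[0,0,-0.014,0,0,0,-1],[0,0,-0.014,0,0,0,-1]]}}

```text
t: 6.2
eef_pos: [467.8, 92.8, 16.7]
tcp_rot: [1.505, 1.571, -0.179]
ft_force: [-0.3, -0.7, -1.3]
opening: 0.419
```

Run:
```python
from m import *
w=grab("wrist");cv2.imwrite("pics/w4.png",cv2.resize(w["img"],None,fx=1.5,fy=1.5))
```

```text
(no output)
```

View pics/w4.png

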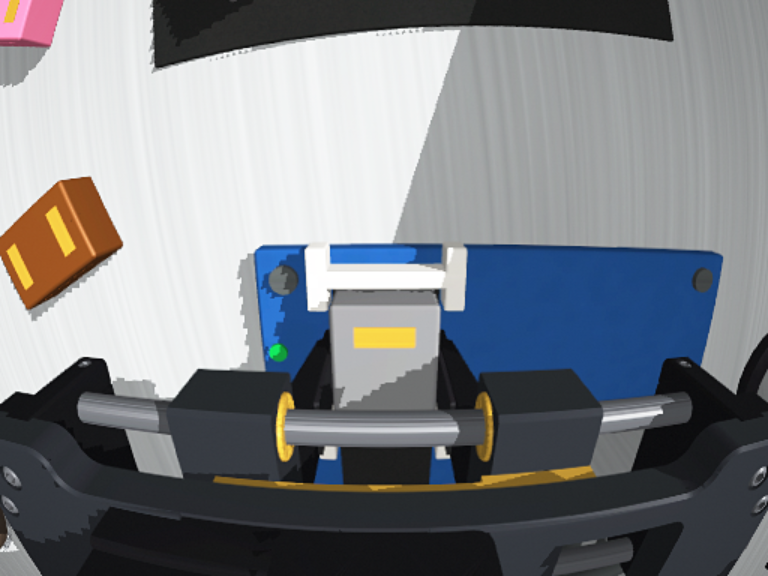

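The pack sits between the stubs with contact forces near zero. I'll release it.

Emit:
{"op": "move_arm", "data": {"targets": [[0,0,-0.001,0,0,0,0.2],[0,0,-0.001,0,0,0,0.2],[0,0,-0.001,0,0,0,0.2],[0,0,0.01,0,0,0,0.2],[0,0,0.03,0,0,0,0.2],[0,0,0.06,0,0,0,0.2],[0,0,0.1,0,0,0,0.2],[0,0,0.11,0,0,0,0.2],[0,0,0.11,0,0,0,0.2]]}}

```text
t: 7.15
eef_pos: [468.4, 92.9, 128.5]
tcp_rot: [1.729, 1.567, 0.045]
ft_force: [0.3, -0.3, -0.3]
opening: 0.599
```

```bash
cat > packs.py <<'E'
from m import *
def packs_top(c,roi,z):
    L=[p for p,a in cents(brass(c,roi),8)];out=[];used=set()
    for i in range(len(L)):
        for j in range(i+1,len(L)):
            P,Q=onz(c,L[i],z),onz(c,L[j],z);d=P-Q
            if abs(np.linalg.norm(d)-36)<2.5: out.append(((P+Q)/2,np.degrees(np.arctan2(d[1],d[0]))))
    return out
E
python3 - <<'E'
from packs import *
w=grab("wrist");cv2.imwrite("pics/w5.png",w["img"]);s=state();print(s["eef_pos"],s["opening"])
c=grab("top")
for p in packs_top(c,(115,140,198,260),29):print(p)
E
```

```text
[467.8   92.82 127.14] 0.6025539220000041
(array([568.84, 356.13,  29.  ]), np.float64(-15.281828742945777))
(array([441.63, 280.02,  29.  ]), np.float64(18.018762263061646))
```

View pics/w5.png

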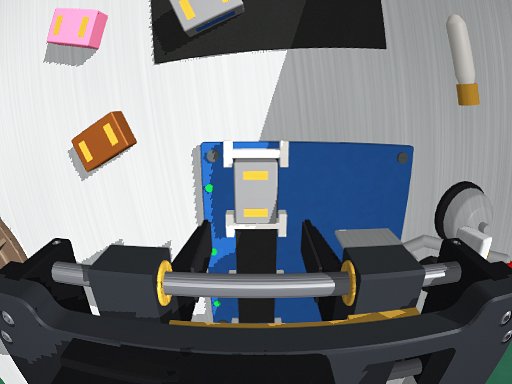

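Emit:
{"op": "move_arm", "data": {"targets": [[-0.004,0.03,0,0,0,8,0.47],[-0.008,0.06,0,0,0,16,0.47],[-0.012,0.09,0,0,0,24,0.47],[-0.016,0.12,0,0,0,32,0.47],[-0.02,0.15,0,0,0,40,0.47],[-0.0256,0.1865,0,0,0,48,0.47],[-0.0256,0.1865,0,0,0,56,0.47],[-0.0256,0.1865,0,0,0,64,0.47],[-0.0256,0.1865,0,0,0,72,0.47],[-0.0256,0.1865,0,0,0,80,0.47]]}}

```text
t: 8.25
eef_pos: [441.5, 279.1, 124.9]
tcp_rot: [-2.444, 1.568, -2.726]
ft_force: [0.8, -1.1, 0.0]
opening: 0.736
```

Emit:
{"op": "move_arm", "data": {"targets": [[0,0,0,0,0,8.5,0.47],[0,0,0,0,0,17,0.47],[0,0,0,0,0,25.5,0.47],[0,0,0,0,0,34.6,0.47],[0,0,0,0,0,34.6,0.47],[0,0,0,0,0,34.6,0.47]]}}

```text
t: 8.85
eef_pos: [441.8, 279.1, 125.6]
tcp_rot: [-3.05, 1.569, -2.738]
ft_force: [-0.2, 0.1, -0.1]
opening: 0.737
```

Run:
```python
from packs import *
w=grab("wrist");s=state();print(s["eef_pos"],s["opening"],"jaw",np.degrees(np.arctan2(*Rt(s)[[1,0],1])))
for p in packs_top(w,(190,120,320,240),29):print(p)
cv2.imwrite("pics/w6.png",w["img"])
c=grab("top")
for p in packs_top(c,(115,140,198,260),29):print("top",p)
```

```text
[441.9  279.17 125.84] 0.7354215943199618 jaw 107.86872014096639
(array([442.28, 278.61,  29.  ]), np.float64(-161.89278202567644))
top (array([568.84, 356.13,  29.  ]), np.float64(-15.281828742945777))
```

View pics/w6.png

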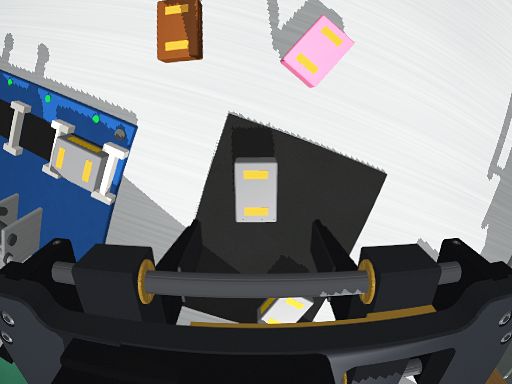

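B is centred under the jaws and aligned. I'll descend and grip it.

Emit:
{"op": "move_arm", "data": {"targets": [[0,-0.0007,-0.05,0,0,0,0.47],[0,-0.0007,-0.09,0,0,0,0.47],[0,-0.0007,-0.11,0,0,0,0.47],[0,-0.0007,-0.121,0,0,0,0.47],[0,-0.0007,-0.121,0,0,0,0.47],[0,-0.0007,-0.121,0,0,0,-1],[0,-0.0007,-0.121,0,0,0,-1],[0,-0.0007,-0.121,0,0,0,-1],[0,-0.0007,-0.121,0,0,0,-1],[0,-0.0007,-0.121,0,0,0,-1]]}}

```text
t: 9.95
eef_pos: [442.3, 278.7, 6.0]
tcp_rot: [0.266, 1.57, 0.582]
ft_force: [-0.7, -0.2, 3.5]
opening: 0.42
```

Emit:
{"op": "move_arm", "data": {"targets": [[0,0,0,0,0,0,-1],[0,0,0.03,0,0,0,-1],[0,0,0.07,0,0,-8,-1],[0,0,0.115,0,0,-16,-1],[0,0,0.115,0,0,-24,-1],[0,0,0.115,0,0,-32,-1],[0,0,0.115,0,0,-40,-1],[0,0,0.115,0,0,-48,-1]]}}

```text
t: 10.75
eef_pos: [442.0, 278.5, 120.7]
tcp_rot: [-3.058, 1.571, 2.697]
ft_force: [-0.8, -0.2, -1.6]
opening: 0.418
```

Emit:
{"op": "move_arm", "data": {"targets": [[0.002,-0.03,0,0,0,-8,-1],[0.004,-0.06,0,0,0,-16,-1],[0.006,-0.09,0,0,0,-24,-1],[0.008,-0.12,0,0,0,-32,-1],[0.01,-0.15,0,0,0,-40,-1],[0.012,-0.18,0,0,0,-48,-1],[0.014,-0.21,0,0,0,-56,-1],[0.0176,-0.24,0,0,0,-64,-1],[0.0176,-0.2574,0,0,0,-66.55,-1],[0.0176,-0.2574,0,0,0,-66.55,-1]]}}

```text
t: 11.75
eef_pos: [459.8, 19.6, 120.6]
tcp_rot: [-0.447, 1.571, -2.133]
ft_force: [-0.7, 0.2, -0.3]
opening: 0.422
```

Emit:
{"op": "move_arm", "data": {"targets": [[0,0,-0.02,0,0,0,-1],[0,0,-0.04,0,0,0,-1],[0,0,-0.06,0,0,0,-1],[0,0,-0.07,0,0,0,-1],[0,0,-0.07,0,0,0,-1],[0,0,-0.07,0,0,0,-1]]}}

```text
t: 12.35
eef_pos: [460.0, 21.5, 51.0]
tcp_rot: [1.556, 1.571, -0.126]
ft_force: [-0.0, -0.3, 0.0]
opening: 0.416
```

Run:
```python
from packs import *
w=grab("wrist");s=state();print(s["eef_pos"],s["opening"],"jaw",np.degrees(np.arctan2(*Rt(s)[[1,0],1])))
cv2.imwrite("pics/w7.png",cv2.resize(w["img"],None,fx=1.5,fy=1.5))
```

```text
[460.15  21.42  51.29] 0.4146228778490321 jaw -6.416648639681058
```

View pics/w7.png

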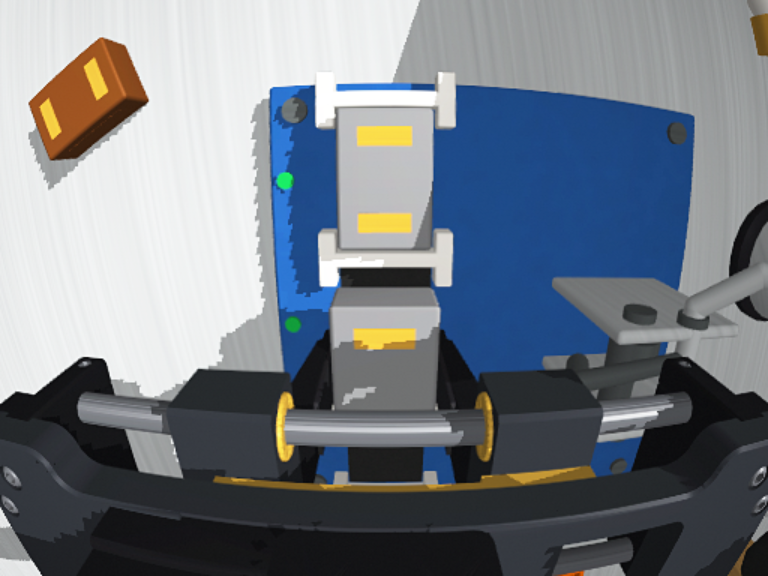

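Emit:
{"op": "move_arm", "data": {"targets": [[0,0,-0.01,0,0,0,-1],[0,0,-0.02,0,0,0,-1],[0,0,-0.028,0,0,0,-1],[0,0,-0.034,0,0,0,-1],[0,0,-0.035,0,0,0,-1],[0,0,-0.035,0,0,0,-1]]}}

```text
t: 13.0
eef_pos: [459.6, 21.2, 15.2]
tcp_rot: [-1.544, 1.57, 3.056]
ft_force: [-1.1, -0.2, -1.7]
opening: 0.419
```

Run:
```python
from packs import *
w=grab("wrist");cv2.imwrite("pics/w8.png",cv2.resize(w["img"],None,fx=1.5,fy=1.5))
```

```text
(no output)
```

View pics/w8.png

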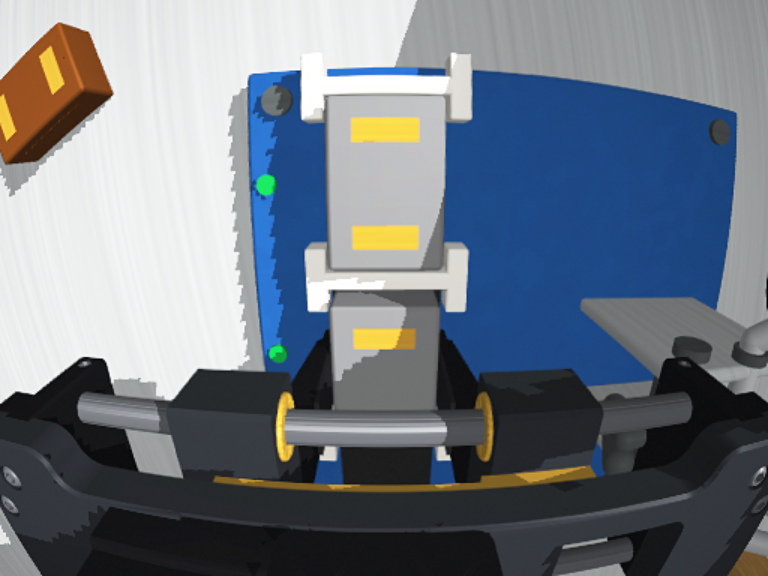

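It's in the pocket. Releasing, then rising.

Emit:
{"op": "move_arm", "data": {"targets": [[0,0,0,0,0,0,0.2],[0,0,0,0,0,0,0.2],[0,0,0,0,0,0,0.2],[0,0,0.01,0,0,0,0.2],[0,0,0.03,0,0,0,0.2],[0,0,0.06,0,0,0,0.2],[0,0,0.1,0,0,0,0.2],[0,0,0.11,0,0,0,0.2],[0,0,0.11,0,0,0,0.2]]}}

```text
t: 13.95
eef_pos: [460.4, 21.2, 127.4]
tcp_rot: [1.582, 1.567, -0.101]
ft_force: [-0.2, 0.1, -0.8]
opening: 0.596
```

Run:
```python
from packs import *
s=state();print(s["eef_pos"],s["opening"])
w=grab("wrist")
for p in packs_top(w,(190,80,320,240),38):print(p)
cv2.imwrite("pics/w9.png",w["img"])
c=grab("top")
for p in packs_top(c,(115,140,198,260),29):print("top",p)
```

```text
[460.39  21.19 127.41] 0.5962709294334231
(array([467.36,  92.71,  38.  ]), np.float64(84.08736928580375))
(array([463.41,  56.48,  38.  ]), np.float64(83.45714762656864))
(array([459.37,  20.42,  38.  ]), np.float64(83.78292861736597))
top (array([568.84, 356.13,  29.  ]), np.float64(-15.281828742945777))
```

View pics/w9.png

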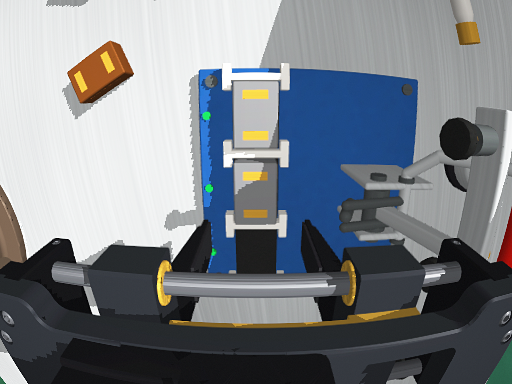

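Emit:
{"op": "move_arm", "data": {"targets": [[0,0.04,0.01,0,0,8,0.47],[0,0.08,0.01,0,0,16,0.47],[0.01,0.12,0.01,0,0,24,0.47],[0.025,0.16,0.01,0,0,32,0.47],[0.04,0.2,0.01,0,0,40,0.47],[0.055,0.24,0.01,0,0,48,0.47],[0.075,0.28,0.01,0,0,56,0.47],[0.095,0.31,0,0,0,64,0.47],[0.1096,0.334,0,0,0,72,0.47],[0.1096,0.334,0,0,0,80,0.47]]}}

```text
t: 15.05
eef_pos: [569.8, 357.5, 122.4]
tcp_rot: [-2.525, 1.568, -2.805]
ft_force: [-1.0, 0.2, -0.5]
opening: 0.736
```

Emit:
{"op": "move_arm", "data": {"targets": [[0,0,0,0,0,1.1,0.47],[0,0,0,0,0,1.1,0.47],[0,0,0,0,0,1.1,0.47]]}}

```text
t: 15.35
eef_pos: [569.1, 354.6, 125.1]
tcp_rot: [-2.464, 1.57, -2.736]
ft_force: [0.9, 0.3, 0.1]
opening: 0.733
```

Run:
```python
from packs import *
w=grab("wrist");s=state();print(s["eef_pos"],s["opening"],"jaw",np.degrees(np.arctan2(*Rt(s)[[1,0],1])))
for p in packs_top(w,(190,120,320,240),29):print(p)
cv2.imwrite("pics/w10.png",w["img"])
```

```text
[569.24 354.68 125.4 ] 0.7352791642496547 jaw 74.47283497322267
(array([569.4, 354.8,  29. ]), np.float64(164.87811313958264))
```

View pics/w10.png

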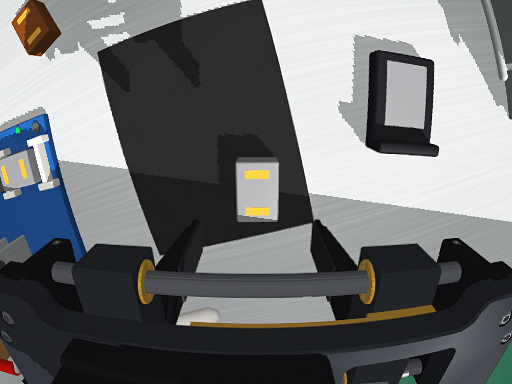

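A is aligned at (569.4,354.8). Descending from the commanded z of 125.7 to 5.7.

Emit:
{"op": "move_arm", "data": {"targets": [[0,-0.0004,-0.05,0,0,0,0.47],[0,-0.0004,-0.09,0,0,0,0.47],[0,-0.0004,-0.11,0,0,0,0.47],[0,-0.0004,-0.12,0,0,0,0.47],[0,-0.0004,-0.12,0,0,0,0.47],[0,-0.0004,-0.12,0,0,0,-1],[0,-0.0004,-0.12,0,0,0,-1],[0,-0.0004,-0.12,0,0,0,-1],[0,-0.0004,-0.12,0,0,0,-1],[0,-0.0004,-0.12,0,0,0,-1]]}}

```text
t: 16.4
eef_pos: [569.5, 354.9, 6.1]
tcp_rot: [0.834, 1.57, 0.566]
ft_force: [-0.9, -0.6, 3.4]
opening: 0.42
```

Emit:
{"op": "move_arm", "data": {"targets": [[0,0,0,0,0,0,-1],[0,0,0.03,0,0,0,-1],[-0.005,0,0.07,0,0,-5,-1],[-0.02,0,0.115,0,0,-13,-1],[-0.05,0,0.125,0,0,-21,-1],[-0.08,0,0.125,0,0,-29,-1],[-0.11,0,0.125,0,0,-37,-1],[-0.1174,0,0.125,0,0,-45,-1]]}}

```text
t: 17.2
eef_pos: [449.1, 354.6, 130.8]
tcp_rot: [-1.615, 1.569, -2.673]
ft_force: [0.3, -0.1, -1.2]
opening: 0.418
```

Emit:
{"op": "move_arm", "data": {"targets": [[0,-0.04,0,0,0,-6,-1],[0,-0.08,0,0,0,-12,-1],[0,-0.12,0,0,0,-18,-1],[0,-0.165,0,0,0,-24,-1],[0,-0.21,0,0,0,-30,-1],[0,-0.255,0,0,0,-36.05,-1],[0,-0.3,0,0,0,-36.05,-1],[0,-0.34,0,0,0,-36.05,-1],[0,-0.38,0,0,0,-36.05,-1],[0,-0.4052,0,0,0,-36.05,-1]]}}

```text
t: 18.2
eef_pos: [451.8, -52.7, 130.7]
tcp_rot: [1.05, 1.571, -0.634]
ft_force: [0.5, 1.0, -0.9]
opening: 0.418
```

Emit:
{"op": "move_arm", "data": {"targets": [[0,0,-0.02,0,0,0,-1],[0,0,-0.04,0,0,0,-1],[0,0,-0.06,0,0,0,-1],[0,0,-0.08,0,0,0,-1],[0,0,-0.08,0,0,0,-1],[0,0,-0.08,0,0,0,-1]]}}

```text
t: 18.8
eef_pos: [452.0, -50.4, 50.9]
tcp_rot: [-1.719, 1.57, 2.882]
ft_force: [0.4, -0.1, -0.3]
opening: 0.42
```

Run:
```python
from packs import *
w=grab("wrist");s=state();print(s["eef_pos"],s["opening"],"jaw",np.degrees(np.arctan2(*Rt(s)[[1,0],1])))
cv2.imwrite("pics/w11.png",cv2.resize(w["img"],None,fx=1.5,fy=1.5))
```

```text
[452.25 -50.44  51.28] 0.4191673228119923 jaw -6.40010284418246
```

View pics/w11.png

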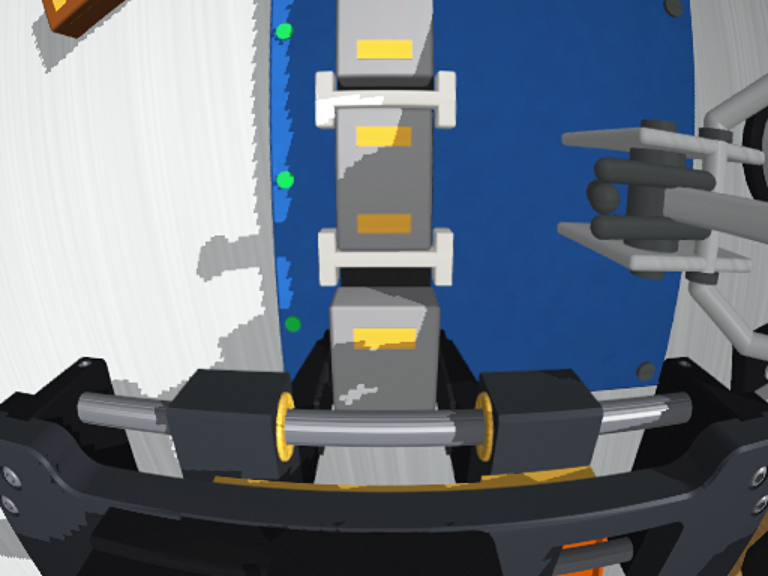

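The pack is in line with the others at x≈385. Lowering and releasing.

Emit:
{"op": "move_arm", "data": {"targets": [[0,0,-0.01,0,0,0,-1],[0,0,-0.02,0,0,0,-1],[0,0,-0.028,0,0,0,-1],[0,0,-0.034,0,0,0,-1],[0,0,-0.035,0,0,0,-1],[0,0,-0.035,0,0,0,-1]]}}

```text
t: 19.45
eef_pos: [451.8, -50.4, 15.3]
tcp_rot: [-1.717, 1.57, 2.884]
ft_force: [-0.5, 0.1, -1.0]
opening: 0.418
```

Emit:
{"op": "move_arm", "data": {"targets": [[0,0,0,0,0,0,0.2],[0,0,0,0,0,0,0.2],[0,0,0,0,0,0,0.2],[0,0,0.01,0,0,0,0.2],[0,0,0.03,0,0,0,0.2],[0,0,0.06,0,0,0,0.2],[0,0,0.1,0,0,0,0.2],[0,0,0.14,0,0,0,0.2],[0,0,0.16,0,0,0,0.2],[0,0,0.16,0,0,0,0.2]]}}

```text
t: 20.45
eef_pos: [452.9, -50.6, 178.8]
tcp_rot: [1.427, 1.565, -0.256]
ft_force: [-0.2, -0.3, -1.3]
opening: 0.602
```

Run:
```python
from packs import *
s=state();print(s["eef_pos"],s["opening"])
w=grab("wrist")
for p in packs_top(w,(190,40,320,240),38):print(p)
cv2.imwrite("pics/w12.png",w["img"])
```

```text
[452.86 -50.56 178.83] 0.602269146338598
(array([463.55,  56.79,  38.  ]), np.float64(82.74236376048965))
(array([459.17,  20.48,  38.  ]), np.float64(83.50620796378196))
(array([455.25, -15.06,  38.  ]), np.float64(83.90930163095508))
(array([451.44, -50.7 ,  38.  ]), np.float64(83.893416961283))
```

View pics/w12.png

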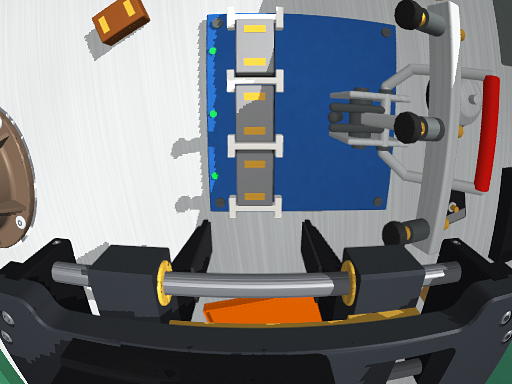

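Emit:
{"op": "move_arm", "data": {"targets": [[0,0,0.05,0,0,0,0.2],[0.03,0.01,0.06,0,0,0,0.2],[0.07,0.02,0.06,0,0,0,0.2],[0.115,0.03,0.06,0,0,0,0.2],[0.16,0.04,0.06,0,0,0,0.2],[0.2,0.0495,0.06,0,0,0,0.2],[0.2062,0.0495,0.06,0,0,0,0.2],[0.2062,0.0495,0.06,0,0,0,0.2],[0.2062,0.0495,0.06,0,0,0,0.2]]}}

```text
t: 21.4
eef_pos: [657.1, -1.1, 234.6]
tcp_rot: [-1.505, 1.569, 3.096]
ft_force: [0.5, -0.2, -0.5]
opening: 0.597
```

Run:
```python
from packs import *
s=state();print(s["eef_pos"],s["opening"])
w=grab("wrist");cv2.imwrite("pics/w13.png",w["img"])
O=np.array([459.8,21.2,0]);Rn=R.from_euler('z',np.radians(-6.35)).as_matrix()
for y in(-50,0,50):print(proj(w,O+Rn@np.array([199.4,y,147.5])))
c=grab("top");cv2.imwrite("pics/t13.png",cv2.resize(c["img"][100:250,180:320],None,fx=4,fy=4,interpolation=cv2.INTER_CUBIC))
```

```text
[657.08  -1.06 234.59] 0.597339177285404
[257.67 243.71]
[257.67 194.36]
[257.63 139.35]
```

View pics/w13.png

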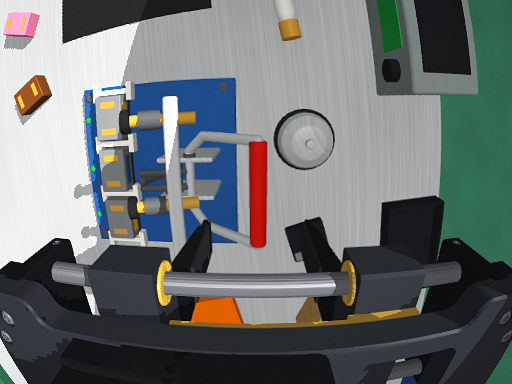

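The bar projects exactly where it was predicted: column 258, rows 141–246. I'll lower over it with the fingers straddling.

Emit:
{"op": "move_arm", "data": {"targets": [[0,0,-0.03,0,0,0,0.2],[0,0,-0.06,0,0,0,0.2],[0,0,-0.08,0,0,0,0.2],[0,0,-0.095,0,0,0,0.2],[0,0,-0.105,0,0,0,0.2],[0,0,-0.105,0,0,0,0.2],[0,0,-0.105,0,0,0,-0.4],[0,0,-0.105,0,0,0,-0.4],[0,0,-0.105,0,0,0,-0.4],[0,0,-0.105,0,0,0,-0.4]]}}

```text
t: 22.5
eef_pos: [658.3, -0.9, 131.2]
tcp_rot: [1.557, 1.57, -0.125]
ft_force: [-0.2, -0.4, -0.2]
opening: 0.331
```

Run:
```python
from packs import *
s=state();print(s["eef_pos"],s["opening"],s["ft_force"])
w=grab("wrist");cv2.imwrite("pics/w14.png",w["img"])
c=grab("side");cv2.imwrite("pics/s14.png",cv2.resize(c["img"][100:250,190:330],None,fx=4,fy=4,interpolation=cv2.INTER_CUBIC))
# arc, from current commanded TCP
yaw=np.radians(-6.35);d=np.array([np.cos(yaw),np.sin(yaw)])
for th in (0,.1,.2,.3,.4,.5,.6,.7,.8,.87,1,1.1,1.2,1.3,1.4,1.5,1.55,1.62,1.66):
    a=0.87-th;x=100*np.sin(a)-100*np.sin(.87);z=100*np.cos(a)-100*np.cos(.87)
    print(th,np.round([d[0]*x,d[1]*x,z],1))
```

```text
[658.33  -0.9  131.19] 0.3307688609828474 [-0.23 -0.44 -0.21]
0 [ 0. -0.  0.]
0.1 [-6.8  0.8  7.3]
0.2 [-14.2   1.6  13.9]
0.3 [-22.3   2.5  19.7]
0.4 [-31.    3.4  24.7]
0.5 [-40.    4.5  28.8]
0.6 [-49.5   5.5  31.9]
0.7 [-59.1   6.6  34.1]
0.8 [-69.    7.7  35.3]
0.87 [-76.    8.5  35.5]
1 [-88.8   9.9  34.7]
1.1 [-98.6  11.   32.9]
1.2 [-108.2   12.    30.1]
1.3 [-117.4   13.1   26.4]
1.4 [-126.2   14.    21.8]
1.5 [-134.5   15.    16.3]
1.55 [-138.5   15.4   13.3]
1.62 [-143.7   16.     8.7]
1.66 [-146.6   16.3    5.9]
```

View pics/s14.png

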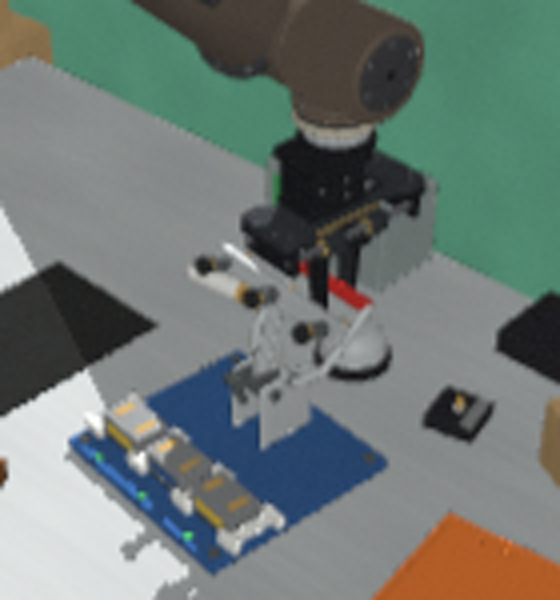

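View pics/w14.png

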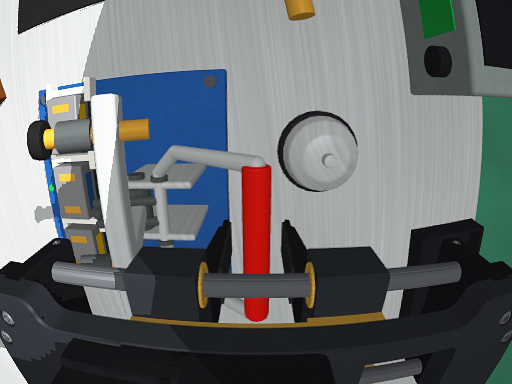

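Emit:
{"op": "move_arm", "data": {"targets": [[-0.007,0.001,0.0073,0,0,0,-0.4],[-0.0142,0.0016,0.0139,0,0,0,-0.4],[-0.0223,0.0025,0.0197,0,0,0,-0.4],[-0.031,0.0034,0.0247,0,0,0,-0.4],[-0.04,0.0045,0.0288,0,0,0,-0.4],[-0.0495,0.0055,0.0319,0,0,0,-0.4],[-0.0591,0.0066,0.0341,0,0,0,-0.4],[-0.069,0.0077,0.0353,0,0,0,-0.4],[-0.076,0.0085,0.0355,0,0,0,-0.4],[-0.076,0.0085,0.0355,0,0,0,-0.4]]}}

```text
t: 23.6
eef_pos: [580.8, 7.8, 165.9]
tcp_rot: [-1.549, 1.569, 3.052]
ft_force: [0.0, -0.1, 0.2]
opening: 0.299
```

Run:
```python
from packs import *
s=state();print(s["eef_pos"],s["opening"],s["ft_force"])
w=grab("wrist");cv2.imwrite("pics/w15.png",w["img"])
c=grab("side");cv2.imwrite("pics/s15.png",cv2.resize(c["img"][100:250,190:330],None,fx=4,fy=4,interpolation=cv2.INTER_CUBIC))
```

```text
[580.82   7.81 165.95] 0.29869393052773374 [ 0.01 -0.12  0.19]
```

View pics/s15.png

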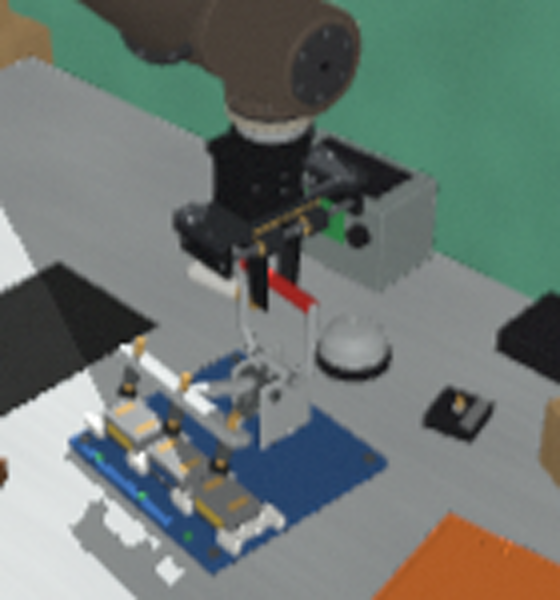

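View pics/w15.png

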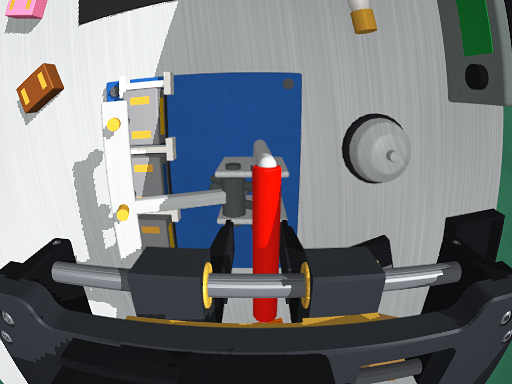

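Emit:
{"op": "move_arm", "data": {"targets": [[-0.0128,0.0014,-0.0008,0,0,0,-0.4],[-0.0226,0.0025,-0.0026,0,0,0,-0.4],[-0.0322,0.0035,-0.0054,0,0,0,-0.4],[-0.0414,0.0046,-0.0091,0,0,0,-0.4],[-0.0502,0.0055,-0.0137,0,0,0,-0.4],[-0.0585,0.0065,-0.0192,0,0,0,-0.4],[-0.0625,0.0069,-0.0222,0,0,0,-0.4],[-0.0677,0.0075,-0.0268,0,0,0,-0.4],[-0.0677,0.0075,-0.0268,0,0,0,-0.4]]}}

```text
t: 24.6
eef_pos: [513.3, 15.2, 138.6]
tcp_rot: [-1.543, 1.569, 3.057]
ft_force: [0.5, -0.0, 0.2]
opening: 0.299
```

Emit:
{"op": "move_arm", "data": {"targets": [[-0.003,0.0003,-0.001,0,0,0,-0.4],[-0.005,0.0005,-0.001,0,0,0,-0.4],[-0.005,0.0005,-0.001,0,0,0,-0.4]]}}

```text
t: 24.9
eef_pos: [509.4, 15.6, 138.3]
tcp_rot: [-1.292, 1.571, -2.975]
ft_force: [2.5, 0.2, -2.0]
opening: 0.303
```

Run:
```python
from packs import *
s=state();print(s["eef_pos"],s["opening"],s["ft_force"])
w=grab("wrist");cv2.imwrite("pics/w16.png",w["img"])
O=np.array([459.8,21.2,0]);Rn=R.from_euler('z',np.radians(-6.35)).as_matrix()
for th in(1.5,1.55,1.62):
  for y in(50,0,-50):print(th,proj(w,O+Rn@np.array([123+100*np.sin(.87-th),y,83+100*np.cos(.87-th)])))
c=grab("side");cv2.imwrite("pics/s16.png",cv2.resize(c["img"][100:250,190:330],None,fx=4,fy=4,interpolation=cv2.INTER_CUBIC))
```

```text
[509.39  15.59 138.27] 0.30275822278310655 [ 2.55  0.25 -2.01]
1.5 [285.16 166.42]
1.5 [282.41 255.14]
1.5 [279.18 322.16]
1.55 [276.84 165.16]
1.55 [274.97 252.62]
1.55 [272.75 319.22]
1.62 [266.16 163.36]
1.62 [265.37 248.92]
1.62 [264.39 314.84]
```

View pics/w16.png

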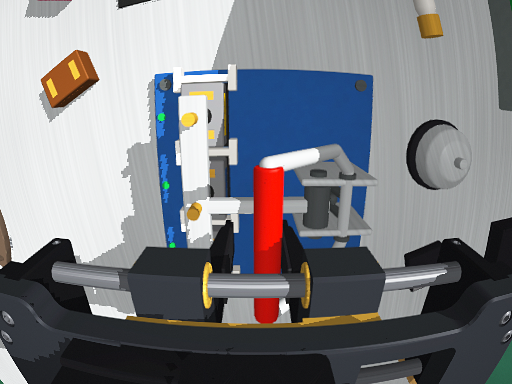

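Emit:
{"op": "move_arm", "data": {"targets": [[-0.003,0.0003,-0.001,0,0,0,-0.4],[-0.005,0.0005,-0.002,0,0,0,-0.4],[-0.005,0.0005,-0.002,0,0,0,-0.4]]}}

```text
t: 25.3
eef_pos: [508.1, 15.7, 137.7]
tcp_rot: [1.592, 1.561, -0.09]
ft_force: [14.9, -0.9, 0.8]
opening: 0.3
```

15 N with the motion arrested means the lever is on its stop. I'll centre off the bar, rise clear and let the three seconds pass.

Emit:
{"op": "move_arm", "data": {"targets": [[0.008,-0.0008,0.002,0,0,0,-0.1],[0.01,-0.001,0.002,0,0,0,-0.1],[0.01,-0.001,0.002,0,0,0,-0.1],[0.01,-0.001,0.03,0,0,0,-0.1],[0.01,-0.001,0.06,0,0,0,-0.1],[0.01,-0.001,0.1,0,0,0,-0.1],[0.01,-0.001,0.1,0,0,0,-0.1],[0.01,-0.001,0.1,0,0,0,-0.1],[0.01,-0.001,0.1,0,0,0,-0.1],[0.01,-0.001,0.1,0,0,0,-0.1]]}}

```text
t: 26.3
eef_pos: [513.9, 15.1, 235.1]
tcp_rot: [-1.573, 1.568, 3.028]
ft_force: [-0.0, 0.3, -0.5]
opening: 0.452
```

Run:
```python
from packs import *
s=state();print(s["t"],s["eef_pos"],s["opening"],s["ft_force"])
w=grab("wrist");cv2.imwrite("pics/w17.png",w["img"])
O=np.array([459.8,21.2,0]);Rn=R.from_euler('z',np.radians(-6.35)).as_matrix()
for th in(1.51,1.55,1.62):
  for y in(50,0,-50):print(th,proj(w,O+Rn@np.array([123+100*np.sin(.87-th),y,83+100*np.cos(.87-th)])))
hsv=cv2.cvtColor(w["img"],cv2.COLOR_BGR2HSV);m=cv2.inRange(hsv,(0,180,80),(3,255,255))|cv2.inRange(hsv,(175,180,80),(180,255,255))
k=max(cv2.findContours(m,0,1)[0],key=cv2.contourArea);print(cv2.minAreaRect(k))
c=grab("side");cv2.imwrite("pics/s17.png",cv2.resize(c["img"][100:250,190:330],None,fx=4,fy=4,interpolation=cv2.INTER_CUBIC))
```

```text
26.3 [513.92  15.15 235.14] 0.4524296557430985 [-0.05  0.3  -0.5 ]
1.51 [267.43 141.87]
1.51 [266.99 199.92]
1.51 [266.37 251.36]
1.55 [263.5  141.49]
1.55 [263.26 199.03]
1.55 [262.89 250.13]
1.62 [257.1  140.81]
1.62 [257.16 197.41]
1.62 [257.19 247.86]
((257.4999694824219, 196.99996948242188), (107.99998474121094, 16.999996185302734), 90.0)
```

View pics/w17.png

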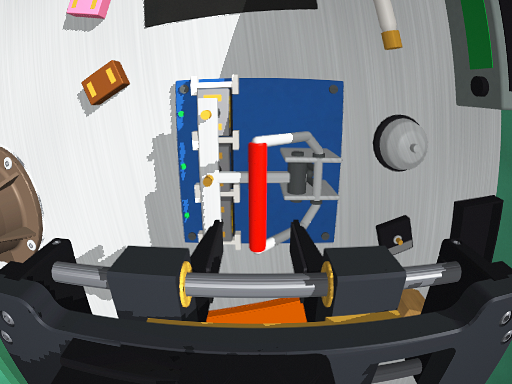

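View pics/s17.png

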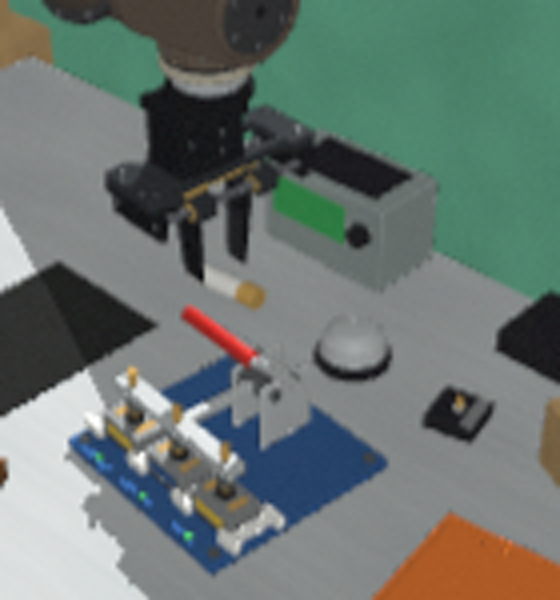

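The bar is at column 257.5, which matches 1.62 rad (257.1), and all feet are on the packs. Holding for more than three seconds.

Emit:
{"op": "move_arm", "data": {"targets": [[0,0,0,0,0,0,-0.1],[0,0,0,0,0,0,-0.1],[0,0,0,0,0,0,-0.1],[0,0,0,0,0,0,-0.1],[0,0,0,0,0,0,-0.1],[0,0,0,0,0,0,-0.1],[0,0,0,0,0,0,-0.1],[0,0,0,0,0,0,-0.1],[0,0,0,0,0,0,-0.1],[0,0,0,0,0,0,-0.1]]}}

```text
t: 27.4
eef_pos: [514.5, 15.1, 236.4]
tcp_rot: [1.669, 1.571, -0.014]
ft_force: [0.3, -0.1, 0.6]
opening: 0.453
```

Emit:
{"op": "move_arm", "data": {"targets": [[0,0,0,0,0,0,-0.1],[0,0,0,0,0,0,-0.1],[0,0,0,0,0,0,-0.1],[0,0,0,0,0,0,-0.1],[0,0,0,0,0,0,-0.1],[0,0,0,0,0,0,-0.1],[0,0,0,0,0,0,-0.1],[0,0,0,0,0,0,-0.1],[0,0,0,0,0,0,-0.1],[0,0,0,0,0,0,-0.1]]}}

```text
t: 28.4
eef_pos: [514.5, 15.1, 236.4]
tcp_rot: [1.477, 1.571, -0.205]
ft_force: [-0.3, -0.1, -0.6]
opening: 0.449
```

Emit:
{"op": "move_arm", "data": {"targets": [[0,0,0,0,0,0,-0.1],[0,0,0,0,0,0,-0.1],[0,0,0,0,0,0,-0.1],[0,0,0,0,0,0,-0.1],[0,0,0,0,0,0,-0.1],[0,0,0,0,0,0,-0.1],[0,0,0,0,0,0,-0.1],[0,0,0,0,0,0,-0.1],[0,0,0,0,0,0,-0.1],[0,0,0,0,0,0,-0.1]]}}

```text
t: 29.4
eef_pos: [514.5, 15.1, 236.3]
tcp_rot: [1.341, 1.571, -0.341]
ft_force: [0.4, -0.3, -0.0]
opening: 0.449
```

Run:
```python
from packs import *
s=state();print(s["t"],s["eef_pos"],s["opening"])
w=grab("wrist");cv2.imwrite("pics/w18.png",w["img"])
hsv=cv2.cvtColor(w["img"],cv2.COLOR_BGR2HSV);m=cv2.inRange(hsv,(0,180,80),(3,255,255))|cv2.inRange(hsv,(175,180,80),(180,255,255))
k=max(cv2.findContours(m,0,1)[0],key=cv2.contourArea);print(cv2.minAreaRect(k))
```

```text
29.4 [514.49  15.11 236.34] 0.44908269203497553
((256.5, 195.99996948242188), (16.999996185302734, 107.99998474121094), -0.0)
```

View pics/w18.png

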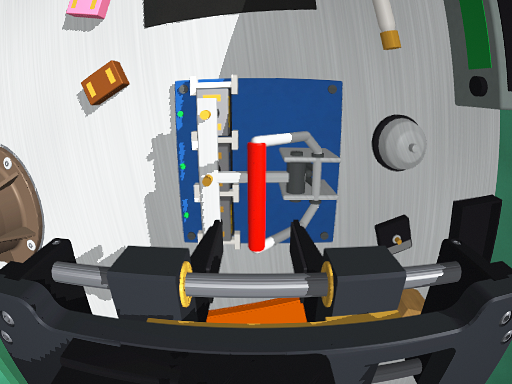

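Emit:
{"op": "move_arm", "data": {"targets": [[0,0,-0.03,0,0,0,-0.1],[0,0,-0.06,0,0,0,-0.1],[0,0,-0.085,0,0,0,-0.1],[0,0,-0.1,0,0,0,-0.1],[0,0,-0.1,0,0,0,-0.1],[0,0,-0.1,0,0,0,-0.4],[0,0,-0.1,0,0,0,-0.4],[0,0,-0.1,0,0,0,-0.4]]}}

```text
t: 30.25
eef_pos: [514.9, 15.1, 137.3]
tcp_rot: [1.587, 1.569, -0.095]
ft_force: [-0.8, 0.2, 0.3]
opening: 0.31
```

Emit:
{"op": "move_arm", "data": {"targets": [[0.0092,-0.001,0.0076,0,0,0,-0.4],[0.0175,-0.002,0.0131,0,0,0,-0.4],[0.0263,-0.0029,0.0177,0,0,0,-0.4],[0.0355,-0.004,0.0214,0,0,0,-0.4],[0.0451,-0.005,0.0242,0,0,0,-0.4],[0.0549,-0.0061,0.026,0,0,0,-0.4],[0.0677,-0.0075,0.0268,0,0,0,-0.4],[0.0677,-0.0075,0.0268,0,0,0,-0.4]]}}

```text
t: 31.05
eef_pos: [583.7, 7.4, 164.1]
tcp_rot: [1.587, 1.569, -0.095]
ft_force: [-1.2, 0.1, 0.4]
opening: 0.302
```

Run:
```python
from packs import *
s=state();print(s["t"],s["eef_pos"],s["opening"],s["ft_force"])
w=grab("wrist");cv2.imwrite("pics/w19.png",w["img"])
```

```text
31.05 [583.68   7.39 164.12] 0.30241034313053405 [-1.2   0.06  0.41]
```

View pics/w19.png

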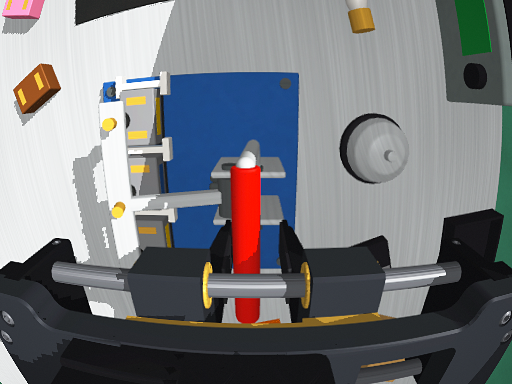

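Emit:
{"op": "move_arm", "data": {"targets": [[0.007,-0.0008,-0.0002,0,0,0,-0.4],[0.0169,-0.0019,-0.0014,0,0,0,-0.4],[0.0265,-0.003,-0.0036,0,0,0,-0.4],[0.036,-0.004,-0.0067,0,0,0,-0.4],[0.045,-0.0051,-0.0108,0,0,0,-0.4],[0.0537,-0.006,-0.0158,0,0,0,-0.4],[0.0618,-0.0069,-0.0216,0,0,0,-0.4],[0.0692,-0.0077,-0.0282,0,0,0,-0.4],[0.075,-0.0084,-0.033,0,0,0,-0.4],[0.075,-0.0084,-0.033,0,0,0,-0.4]]}}

```text
t: 32.1
eef_pos: [657.9, -0.9, 129.0]
tcp_rot: [1.396, 1.571, -0.286]
ft_force: [-0.4, -0.7, -0.7]
opening: 0.302
```

Emit:
{"op": "move_arm", "data": {"targets": [[0.003,-0.0003,-0.001,0,0,0,-0.4],[0.006,-0.0006,-0.002,0,0,0,-0.4],[0.008,-0.0008,-0.003,0,0,0,-0.4],[0.008,-0.0008,-0.003,0,0,0,-0.4]]}}

```text
t: 32.5
eef_pos: [662.9, -1.4, 125.4]
tcp_rot: [-1.544, 1.564, 3.057]
ft_force: [-8.7, 0.4, -7.1]
opening: 0.299
```

Emit:
{"op": "move_arm", "data": {"targets": [[0.002,-0.0002,-0.001,0,0,0,-0.4],[0.004,-0.0004,-0.001,0,0,0,-0.4],[0.004,-0.0004,-0.001,0,0,0,-0.4]]}}

```text
t: 32.8
eef_pos: [664.7, -1.5, 123.5]
tcp_rot: [-1.54, 1.559, 3.061]
ft_force: [-17.9, 0.5, -9.1]
opening: 0.302
```

18 N with motion arrested: the lever is at the open stop. Backing off and rising.

Emit:
{"op": "move_arm", "data": {"targets": [[-0.006,0.0006,0.003,0,0,0,-0.1],[-0.01,0.001,0.004,0,0,0,0.2],[-0.01,0.001,0.004,0,0,0,0.2],[-0.01,0.001,0.004,0,0,0,0.2],[-0.01,0.001,0.03,0,0,0,0.2],[-0.01,0.001,0.06,0,0,0,0.2],[-0.01,0.001,0.1,0,0,0,0.2],[-0.01,0.001,0.11,0,0,0,0.2],[-0.01,0.001,0.11,0,0,0,0.2],[-0.01,0.001,0.11,0,0,0,0.2]]}}

```text
t: 33.8
eef_pos: [658.8, -1.0, 235.0]
tcp_rot: [-1.583, 1.57, 3.017]
ft_force: [0.0, -0.3, -0.3]
opening: 0.602
```

Run:
```python
from packs import *
s=state();print(s["t"],s["eef_pos"],s["opening"],s["ft_force"])
w=grab("wrist");cv2.imwrite("pics/w20.png",w["img"])
O=np.array([459.8,21.2,0]);Rn=R.from_euler('z',np.radians(-6.35)).as_matrix()
for th in(0,.04,.1):print(th,proj(w,O+Rn@np.array([123+100*np.sin(.87-th),0,83+100*np.cos(.87-th)])))
hsv=cv2.cvtColor(w["img"],cv2.COLOR_BGR2HSV);m=cv2.inRange(hsv,(0,180,80),(3,255,255))|cv2.inRange(hsv,(175,180,80),(180,255,255))
k=max(cv2.findContours(m,0,1)[0],key=cv2.contourArea);print(cv2.minAreaRect(k))
c=grab("top")
for p in packs_top(c,(210,190,295,240),38):print(p)
cv2.imwrite("pics/t20.png",cv2.resize(c["img"][120:260,110:400],None,fx=2.7,fy=2.7,interpolation=cv2.INTER_CUBIC))
```

```text
33.8 [658.84  -0.98 235.04] 0.6021694432323929 [ 0.01 -0.31 -0.28]
0 [255.69 194.51]
0.04 [252.75 195.51]
0.1 [247.98 196.98]
((255.5, 194.5), (105.0, 17.0), 90.0)
```

View pics/w20.png

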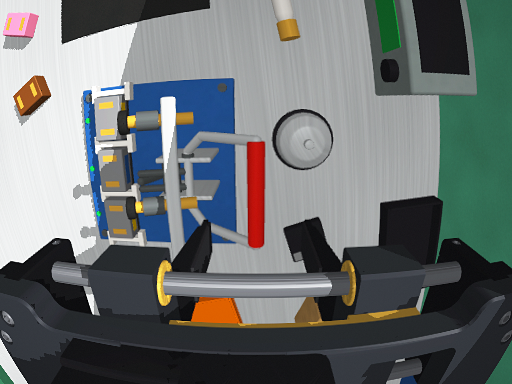

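View pics/t20.png

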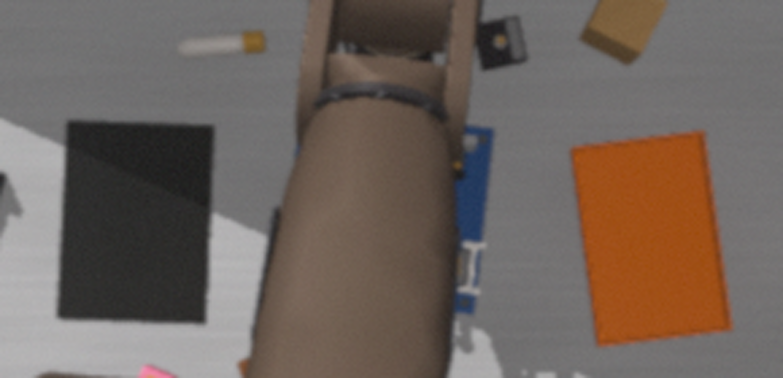

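Emit:
{"op": "move_arm", "data": {"targets": [[-0.04,-0.01,0,0,0,0,0.2],[-0.08,-0.02,0,0,0,0,0.2],[-0.12,-0.03,0,0,0,0,0.2],[-0.16,-0.04,0,0,0,0,0.2],[-0.2,-0.0495,0,0,0,0,0.2],[-0.2072,-0.0495,-0.03,0,0,0,0.2],[-0.2072,-0.0495,-0.06,0,0,0,0.2],[-0.2072,-0.0495,-0.1,0,0,0,0.2],[-0.2072,-0.0495,-0.1,0,0,0,0.2],[-0.2072,-0.0495,-0.1,0,0,0,0.2]]}}

```text
t: 34.9
eef_pos: [451.8, -50.5, 136.1]
tcp_rot: [-1.718, 1.568, 2.882]
ft_force: [-0.2, -0.7, 0.5]
opening: 0.603
```

Run:
```python
from packs import *
s=state();print(s["t"],s["eef_pos"],s["opening"],"jaw",np.degrees(np.arctan2(*Rt(s)[[1,0],1])))
w=grab("wrist");cv2.imwrite("pics/w21.png",w["img"])
for p in packs_top(w,(190,40,320,240),38):print(p)
```

```text
34.9 [451.82 -50.46 136.05] 0.6034295652878546 jaw -6.402476055053494
(array([463.31,  56.66,  38.  ]), np.float64(83.51690702886822))
(array([459.17,  20.33,  38.  ]), np.float64(83.46834214208376))
(array([455.35, -15.27,  38.  ]), np.float64(84.29354951431627))
(array([451.51, -50.76,  38.  ]), np.float64(83.38435761843392))
```

View pics/w21.png

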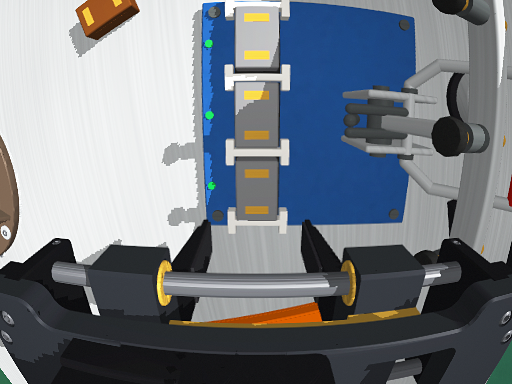

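All three packs are still seated. Picking from pocket0 at (451.5,-50.8).

Emit:
{"op": "move_arm", "data": {"targets": [[-0.0002,0,-0.03,0,0,0,0.2],[-0.0002,0,-0.06,0,0,0,0.2],[-0.0002,0,-0.09,0,0,0,0.2],[-0.0002,0,-0.11,0,0,0,0.2],[-0.0002,0,-0.12,0,0,0,0.2],[-0.0002,0,-0.12,0,0,0,0.2],[-0.0002,0,-0.12,0,0,0,-1],[-0.0002,0,-0.12,0,0,0,-1],[-0.0002,0,-0.12,0,0,0,-1],[-0.0002,0,-0.12,0,0,0,-1]]}}

```text
t: 35.95
eef_pos: [452.3, -50.6, 17.1]
tcp_rot: [1.433, 1.569, -0.25]
ft_force: [-0.3, 0.7, 7.8]
opening: 0.419
```

Emit:
{"op": "move_arm", "data": {"targets": [[0,0,0,0,0,0,-1],[0,0,0.02,0,0,0,-1],[0,0,0.05,0,0,0,-1],[0,0,0.09,0,0,0,-1],[0,0,0.115,0,0,0,-1],[0,-0.03,0.115,0,0,0,-1],[0,-0.07,0.115,0,0,0,-1],[0,-0.11,0.115,0,0,0,-1],[0,-0.11,0.115,0,0,0,-1],[0,-0.11,0.115,0,0,0,-1]]}}

```text
t: 36.95
eef_pos: [451.4, -161.0, 131.4]
tcp_rot: [2.089, 1.571, 0.404]
ft_force: [0.1, -0.1, -1.6]
opening: 0.419
```

Run:
```python
from packs import *
s=state();print(s["t"],s["eef_pos"],s["opening"])
w=grab("wrist");cv2.imwrite("pics/w22.png",w["img"])
c=grab("top");i=c["img"]
hsv=cv2.cvtColor(i,cv2.COLOR_BGR2HSV);m=cv2.inRange(hsv,(3,150,80),(14,255,255));m[:,:310]=0;m[:,395:]=0
m[:150]=0;m[262:]=0
k=max(cv2.findContours(m,0,1)[0],key=cv2.contourArea);r=cv2.minAreaRect(k);b=cv2.boxPoints(r);print(r)
for p in b:print(p,onz(c,p,18))
print(cv2.minAreaRect(np.array([onz(c,p[0],18)[:2] for p in k],np.float32)))
cv2.imwrite("pics/t22.png",cv2.resize(i[120:260,180:400],None,fx=3.5,fy=3.5,interpolation=cv2.INTER_CUBIC))
```

```text
36.95 [ 451.45 -161.02  131.38] 0.41866681976078113
((350.7099914550781, 207.96998596191406), (74.529052734375, 49.214630126953125), 81.8698959350586)
[321.08 174.56] [ 589.84 -204.62   18.  ]
[369.8 167.6] [ 612.84 -361.79   18.  ]
[380.34 241.38] [ 376.1  -392.23   18.  ]
[331.62 248.34] [ 353.45 -236.77   18.  ]
((482.972412109375, -298.50262451171875), (236.38209533691406, 158.6692352294922), 7.326451778411865)
```

View pics/w22.png

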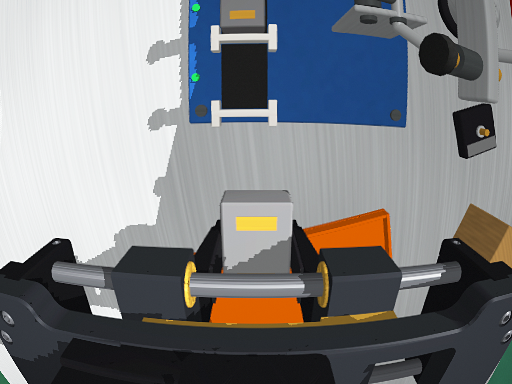

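View pics/t22.png

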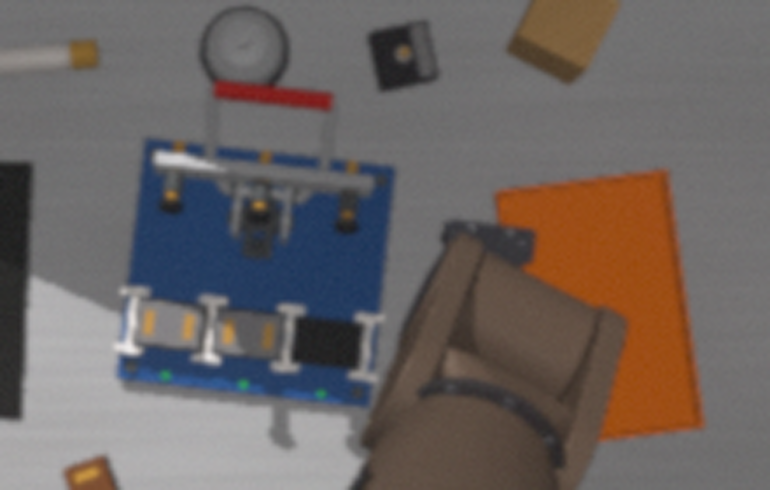

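Emit:
{"op": "move_arm", "data": {"targets": [[-0.008,-0.035,0,0,0,4,-1],[-0.016,-0.07,0,0,0,8,-1],[-0.024,-0.11,0,0,0,12,-1],[-0.0336,-0.1469,0,0,0,13.65,-1],[-0.0336,-0.1469,-0.02,0,0,13.65,-1],[-0.0336,-0.1469,-0.05,0,0,13.65,-1],[-0.0336,-0.1469,-0.06,0,0,13.65,-1],[-0.0336,-0.1469,-0.06,0,0,13.65,-1],[-0.0336,-0.1469,-0.06,0,0,13.65,-1]]}}

```text
t: 37.95
eef_pos: [418.7, -307.0, 71.9]
tcp_rot: [0.876, 1.57, -0.567]
ft_force: [-0.1, 0.5, -1.1]
opening: 0.417
```

Run:
```python
from packs import *
s=state();print(s["t"],s["eef_pos"],s["opening"],"jaw",np.degrees(np.arctan2(*Rt(s)[[1,0],1])))
w=grab("wrist");cv2.imwrite("pics/w23.png",w["img"])
C=np.array([483.5,-299,18]);Rn=R.from_euler('z',np.radians(7.3)).as_matrix()
for q in((-120,80),(120,80),(-120,-80)):print(proj(w,C+Rn@np.array([*q,0])))
```

```text
37.95 [ 418.75 -306.99   71.87] 0.4165125656747344 jaw 7.3120885463035075
[184.41 107.56]
[463.89 119.8 ]
[197.34 288.29]
```

View pics/w23.png

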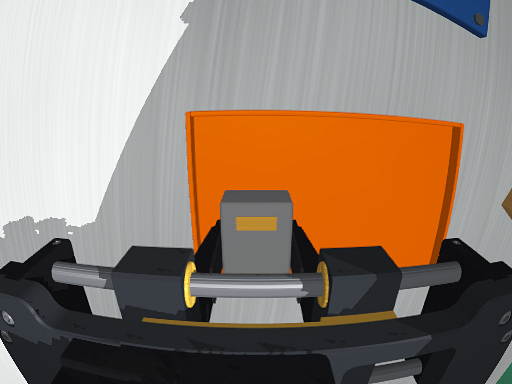

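Tray corners are within about 4 px of the prediction. Lowering and releasing.

Emit:
{"op": "move_arm", "data": {"targets": [[0,0,-0.025,0,0,0,-1],[0,0,-0.045,0,0,0,-1],[0,0,-0.056,0,0,0,-1],[0,0,-0.061,0,0,0,-1],[0,0,-0.062,0,0,0,-1],[0,0,-0.062,0,0,0,-1]]}}

```text
t: 38.6
eef_pos: [418.5, -307.6, 9.8]
tcp_rot: [0.747, 1.57, -0.697]
ft_force: [-0.2, 0.6, -0.8]
opening: 0.415
```

Emit:
{"op": "move_arm", "data": {"targets": [[0,0,0,0,0,0,0.05],[0,0,0,0,0,0,0.05],[0,0,0,0,0,0,0.05],[0,0,0.02,0,0,0,0.05],[0,0,0.05,0,0,0,0.05],[0,0,0.09,0,0,0,0.05],[0,0,0.13,0,0,0,0.05],[0,0,0.13,0,0,0,0.05]]}}

```text
t: 39.4
eef_pos: [419.6, -308.7, 143.8]
tcp_rot: [0.691, 1.563, -0.753]
ft_force: [0.0, -0.5, 0.1]
opening: 0.521
```

Run:
```python
from packs import *
s=state();print(s["t"],s["eef_pos"],s["opening"])
w=grab("wrist");cv2.imwrite("pics/w24.png",w["img"])
for p in packs_top(w,(190,40,320,240),30):print(p)
```

```text
39.4 [ 419.61 -308.66  143.81] 0.5214557617203286
(array([ 421.82, -307.91,   30.  ]), np.float64(85.57373202114388))
(array([ 418.24, -308.03,   30.  ]), np.float64(96.92778268776895))
```

View pics/w24.png

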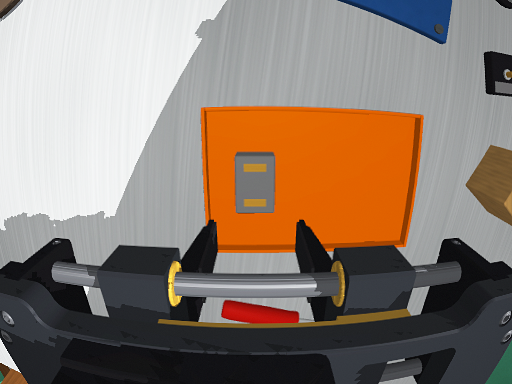

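Emit:
{"op": "move_arm", "data": {"targets": [[0.004,0.04,0,0,0,-5,0.2],[0.009,0.08,0,0,0,-10,0.2],[0.014,0.125,0,0,0,-13.65,0.2],[0.019,0.17,0,0,0,-13.65,0.2],[0.024,0.215,0,0,0,-13.65,0.2],[0.03,0.255,0,0,0,-13.65,0.2],[0.036,0.295,0,0,0,-13.65,0.2],[0.0412,0.3278,0,0,0,-13.65,0.2],[0.0412,0.3278,0,0,0,-13.65,0.2],[0.0412,0.3278,0,0,0,-13.65,0.2]]}}

```text
t: 40.45
eef_pos: [458.9, 20.9, 138.3]
tcp_rot: [-1.477, 1.569, 3.126]
ft_force: [-0.4, 1.3, -0.4]
opening: 0.599
```

Run:
```python
from packs import *
s=state();print(s["t"],s["eef_pos"],s["opening"],"jaw",np.degrees(np.arctan2(*Rt(s)[[1,0],1])))
w=grab("wrist");cv2.imwrite("pics/w25.png",w["img"])
for p in packs_top(w,(190,40,320,240),38):print(p)
```

```text
40.45 [458.9   20.86 138.29] 0.5994846206759166 jaw -6.292670826911908
(array([467.57,  92.73,  38.  ]), np.float64(83.77401491416481))
(array([463.58,  56.85,  38.  ]), np.float64(83.55733819786636))
(array([459.39,  20.71,  38.  ]), np.float64(83.19998028793918))
```

View pics/w25.png

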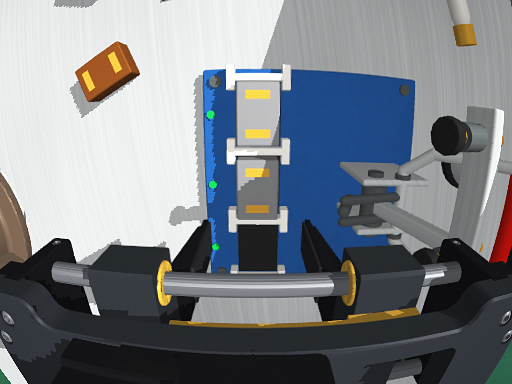

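Both remaining packs are in place. Descending from the commanded z of 139.2 to 16.2.

Emit:
{"op": "move_arm", "data": {"targets": [[0.0003,0,-0.03,0,0,0,0.2],[0.0003,0,-0.06,0,0,0,0.2],[0.0003,0,-0.09,0,0,0,0.2],[0.0003,0,-0.112,0,0,0,0.2],[0.0003,0,-0.123,0,0,0,0.2],[0.0003,0,-0.123,0,0,0,0.2],[0.0003,0,-0.123,0,0,0,-1],[0.0003,0,-0.123,0,0,0,-1],[0.0003,0,-0.123,0,0,0,-1],[0.0003,0,-0.123,0,0,0,-1]]}}

```text
t: 41.5
eef_pos: [460.1, 20.3, 17.0]
tcp_rot: [1.529, 1.569, -0.153]
ft_force: [-1.0, -1.5, 8.0]
opening: 0.419
```

Emit:
{"op": "move_arm", "data": {"targets": [[0,0,0,0,0,0,-1],[0,0,0.02,0,0,0,-1],[0,0,0.05,0,0,0,-1],[0,0,0.09,0,0,0,-1],[0,0,0.115,0,0,0,-1],[0,0,0.115,0,0,0,-1]]}}

```text
t: 42.1
eef_pos: [460.9, 20.4, 134.3]
tcp_rot: [1.584, 1.565, -0.098]
ft_force: [1.0, -0.4, -1.4]
opening: 0.418
```

Emit:
{"op": "move_arm", "data": {"targets": [[0,-0.04,0,0,0,0,-1],[0,-0.085,0,0,0,0,-1],[0,-0.13,0,0,0,4,-1],[0.005,-0.175,0,0,0,8,-1],[0.01,-0.22,0,0,0,12,-1],[0.017,-0.265,0,0,0,13.65,-1],[0.024,-0.3,0,0,0,13.65,-1],[0.024,-0.3195,0,0,0,13.65,-1],[0.024,-0.3195,-0.03,0,0,13.65,-1],[0.024,-0.3195,-0.06,0,0,13.65,-1]]}}

```text
t: 43.1
eef_pos: [483.3, -299.1, 70.1]
tcp_rot: [0.982, 1.57, -0.463]
ft_force: [-0.2, 1.2, -1.0]
opening: 0.421
```

Emit:
{"op": "move_arm", "data": {"targets": [[0,0,-0.01,0,0,0,-1],[0,0,-0.01,0,0,0,-1]]}}

```text
t: 43.3
eef_pos: [483.0, -298.1, 59.8]
tcp_rot: [-2.395, 1.568, 2.445]
ft_force: [-0.9, 0.7, -0.6]
opening: 0.422
```

Run:
```python
from packs import *
s=state();print(s["t"],s["eef_pos"],s["opening"],"jaw",np.degrees(np.arctan2(*Rt(s)[[1,0],1])))
w=grab("wrist");cv2.imwrite("pics/w26.png",w["img"])
```

```text
43.3 [ 482.98 -298.09   59.8 ] 0.42249461244079034 jaw 7.271612315600205
```

View pics/w26.png

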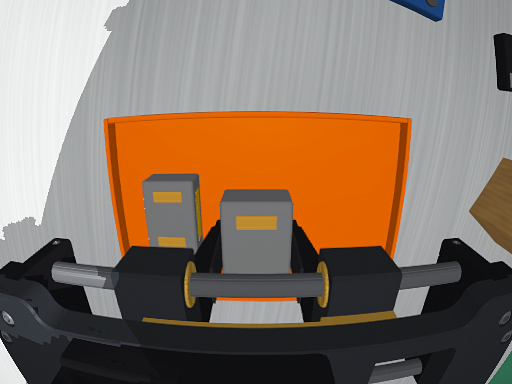

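Emit:
{"op": "move_arm", "data": {"targets": [[0,0,-0.02,0,0,0,-1],[0,0,-0.038,0,0,0,-1],[0,0,-0.048,0,0,0,-1],[0,0,-0.052,0,0,0,-1],[0,0,-0.052,0,0,0,-1],[0,0,-0.052,0,0,0,-1]]}}

```text
t: 43.95
eef_pos: [484.0, -299.3, 10.0]
tcp_rot: [0.825, 1.57, -0.619]
ft_force: [-0.3, -0.6, -1.5]
opening: 0.421
```

Emit:
{"op": "move_arm", "data": {"targets": [[0,0,0,0,0,0,0.05],[0,0,0,0,0,0,0.05],[0,0,0,0,0,0,0.05],[0,0,0.02,0,0,0,0.05],[0,0,0.05,0,0,0,0.05],[0,0,0.09,0,0,0,0.05],[0,0,0.13,0,0,0,0.05],[0,0,0.13,0,0,0,0.05]]}}

```text
t: 44.75
eef_pos: [485.3, -300.3, 144.1]
tcp_rot: [0.786, 1.563, -0.658]
ft_force: [1.0, 0.1, -0.2]
opening: 0.526
```

Run:
```python
from packs import *
s=state();print(s["t"],s["eef_pos"],s["opening"])
w=grab("wrist");cv2.imwrite("pics/w27.png",w["img"])
for p in packs_top(w,(150,40,320,240),30):print(p)
```

```text
44.75 [ 485.3  -300.3   144.12] 0.5260571945371898
(array([ 475.56, -300.89,   30.  ]), np.float64(123.36326827060081))
(array([ 483.58, -298.99,   30.  ]), np.float64(97.63578998560547))
(array([ 417.98, -308.07,   30.  ]), np.float64(97.71108098349225))
```

View pics/w27.png

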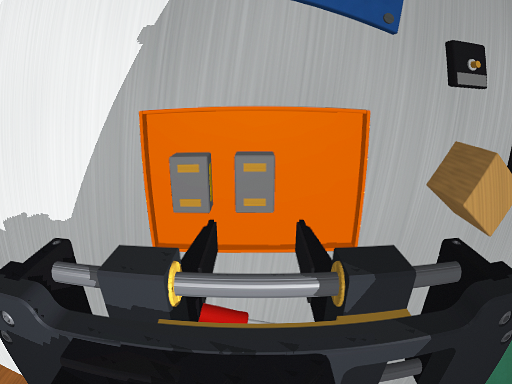

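Two packs are flat in the tray. Going for the last one.

Emit:
{"op": "move_arm", "data": {"targets": [[-0.002,0.04,0,0,0,-5,0.2],[-0.004,0.085,0,0,0,-10,0.2],[-0.006,0.13,0,0,0,-13.65,0.2],[-0.008,0.175,0,0,0,-13.65,0.2],[-0.01,0.22,0,0,0,-13.65,0.2],[-0.012,0.265,0,0,0,-13.65,0.2],[-0.014,0.31,0,0,0,-13.65,0.2],[-0.016,0.355,0,0,0,-13.65,0.2],[-0.016,0.3918,0,0,0,-13.65,0.2],[-0.016,0.3918,0,0,0,-13.65,0.2]]}}

```text
t: 45.8
eef_pos: [466.7, 96.0, 138.1]
tcp_rot: [-1.61, 1.569, 2.995]
ft_force: [-0.6, 0.2, -0.3]
opening: 0.6
```

Emit:
{"op": "move_arm", "data": {"targets": [[0,0,0,0,0,0,0.2]]}}

```text
t: 45.9
eef_pos: [467.1, 93.2, 138.2]
tcp_rot: [-1.337, 1.569, -3.018]
ft_force: [-0.4, -0.6, -0.2]
opening: 0.602
```

Run:
```python
from packs import *
s=state();print(s["t"],s["eef_pos"],s["opening"],"jaw",np.degrees(np.arctan2(*Rt(s)[[1,0],1])))
w=grab("wrist");cv2.imwrite("pics/w28.png",w["img"])
for p in packs_top(w,(190,40,320,240),38):print(p)
```

```text
45.9 [467.1   93.23 138.23] 0.602164112820035 jaw -6.284767750890995
(array([467.61,  92.85,  38.  ]), np.float64(83.05749285761755))
```

View pics/w28.png

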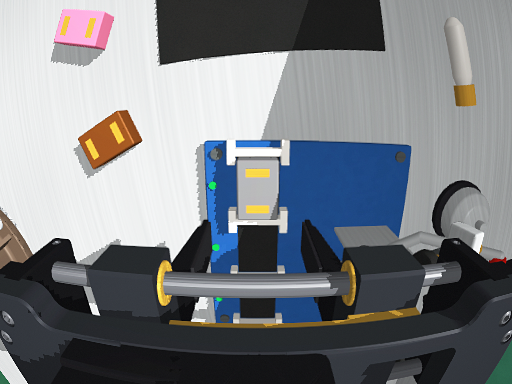

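Emit:
{"op": "move_arm", "data": {"targets": [[0,0,-0.03,0,0,0,0.2],[0,0,-0.06,0,0,0,0.2],[0,0,-0.09,0,0,0,0.2],[0,0,-0.112,0,0,0,0.2],[0,0,-0.123,0,0,0,0.2],[0,0,-0.123,0,0,0,0.2],[0,0,-0.123,0,0,0,-1],[0,0,-0.123,0,0,0,-1],[0,0,-0.123,0,0,0,-1],[0,0,-0.123,0,0,0,-1]]}}

```text
t: 46.95
eef_pos: [468.2, 92.7, 17.1]
tcp_rot: [1.67, 1.569, -0.013]
ft_force: [-1.1, -1.8, 7.5]
opening: 0.425
```

Emit:
{"op": "move_arm", "data": {"targets": [[0,0,0,0,0,0,-1],[0,0,0.02,0,0,0,-1],[0,0,0.05,0,0,0,-1],[0,0,0.09,0,0,0,-1],[0,0,0.115,0,0,0,-1],[0,0,0.115,0,0,0,-1]]}}

```text
t: 47.55
eef_pos: [468.9, 92.9, 134.3]
tcp_rot: [1.739, 1.565, 0.057]
ft_force: [-0.2, -0.7, -0.9]
opening: 0.42
```

Emit:
{"op": "move_arm", "data": {"targets": [[0,-0.04,0,0,0,0,-1],[0,-0.085,0,0,0,0,-1],[0,-0.13,0,0,0,0,-1],[0,-0.175,0,0,0,0,-1],[0.01,-0.22,0,0,0,4,-1],[0.03,-0.26,0,0,0,8,-1],[0.05,-0.3,0,0,0,12,-1],[0.07,-0.34,0,0,0,13.65,-1],[0.0815,-0.375,0,0,0,13.65,-1],[0.0815,-0.3833,0,0,0,13.65,-1]]}}

```text
t: 48.55
eef_pos: [549.7, -293.6, 129.5]
tcp_rot: [-0.921, 1.571, -2.367]
ft_force: [-0.1, -0.6, -1.4]
opening: 0.419
```

Emit:
{"op": "move_arm", "data": {"targets": [[0,0,-0.03,0,0,0,-1],[0,0,-0.06,0,0,0,-1],[0,0,-0.07,0,0,0,-1],[0,0,-0.07,0,0,0,-1]]}}

```text
t: 48.95
eef_pos: [548.3, -289.6, 59.6]
tcp_rot: [-2.314, 1.567, 2.526]
ft_force: [-0.2, -0.6, -0.8]
opening: 0.421
```

Run:
```python
from packs import *
s=state();print(s["t"],s["eef_pos"],s["opening"],"jaw",np.degrees(np.arctan2(*Rt(s)[[1,0],1])))
w=grab("wrist");cv2.imwrite("pics/w29.png",w["img"])
```

```text
48.95 [ 548.32 -289.59   59.58] 0.4212001255286861 jaw 7.268521611321134
```

View pics/w29.png

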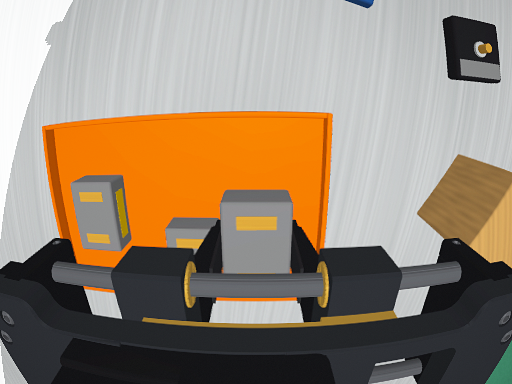

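Emit:
{"op": "move_arm", "data": {"targets": [[0,0,-0.02,0,0,0,-1],[0,0,-0.038,0,0,0,-1],[0,0,-0.048,0,0,0,-1],[0,0,-0.052,0,0,0,-1],[0,0,-0.052,0,0,0,-1],[0,0,-0.052,0,0,0,-1]]}}

```text
t: 49.6
eef_pos: [549.6, -290.8, 10.1]
tcp_rot: [0.896, 1.57, -0.548]
ft_force: [0.0, 1.0, -1.2]
opening: 0.42
```

Emit:
{"op": "move_arm", "data": {"targets": [[0,0,0,0,0,0,0.05],[0,0,0,0,0,0,0.05],[0,0,0,0,0,0,0.05],[0,0,0.02,0,0,0,0.05],[0,0,0.05,0,0,0,0.05],[0,0,0.09,0,0,0,0.05],[0,0,0.13,0,0,0,0.05],[0,0,0.17,0,0,0,0.05],[0,0,0.2,0,0,0,0.05]]}}

```text
t: 50.5
eef_pos: [549.3, -290.7, 212.0]
tcp_rot: [0.866, 1.569, -0.578]
ft_force: [-0.1, -0.5, 0.4]
opening: 0.521
```

Emit:
{"op": "move_arm", "data": {"targets": [[-0.04,0.04,0,0,0,0,0.05],[-0.08,0.08,0,0,0,0,0.05],[-0.1,0.12,0,0,0,0,0.05],[-0.1,0.16,0,0,0,0,0.05],[-0.1,0.16,0,0,0,0,0.05]]}}

```text
t: 51.0
eef_pos: [447.7, -126.8, 209.8]
tcp_rot: [2.887, 1.57, 1.445]
ft_force: [-0.4, -0.5, -0.5]
opening: 0.525
```

Run:
```python
from packs import *
s=state();print(s["t"],s["eef_pos"],s["opening"])
w=grab("wrist");cv2.imwrite("pics/w30.png",w["img"])
c=grab("side");cv2.imwrite("pics/s30.png",cv2.resize(c["img"][140:310,170:370],None,fx=3.5,fy=3.5,interpolation=cv2.INTER_CUBIC))
c=grab("top");cv2.imwrite("pics/t30.png",cv2.resize(c["img"][60:280,80:420],None,fx=2.3,fy=2.3,interpolation=cv2.INTER_CUBIC))
for p in packs_top(c,(315,160,390,250),30):print(p)
```

```text
51.0 [ 447.71 -126.82  209.8 ] 0.5250730592887352
(array([ 547.86, -289.26,   30.  ]), np.float64(95.8955741169373))
(array([ 500.73, -332.77,   30.  ]), np.float64(-82.58186026029719))
(array([ 415.88, -305.95,   30.  ]), np.float64(-81.75613402796917))
```

View pics/t30.png

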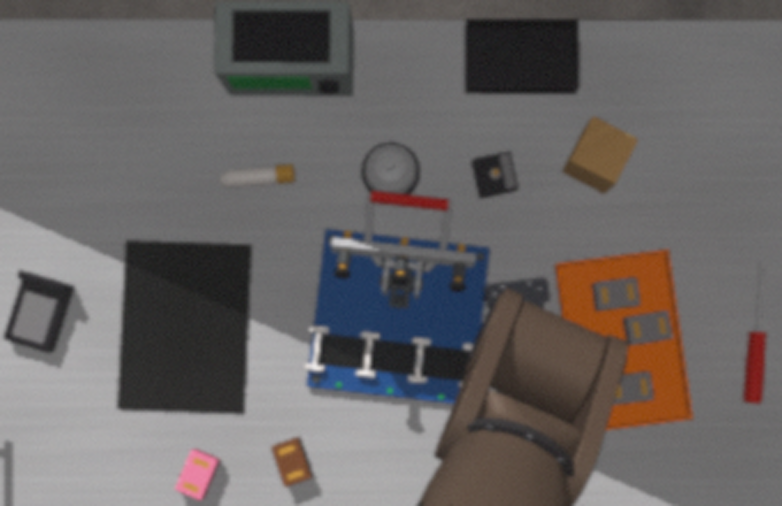

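View pics/s30.png

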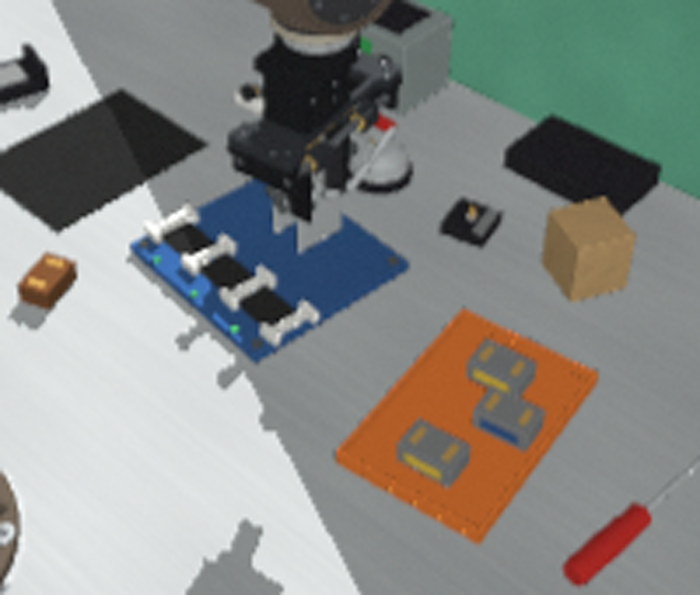

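The pack I set in the middle has been knocked to about (501,-333). It's still flat and in the tray, but no longer in the row. I'll look closely and set it straight.

Emit:
{"op": "move_arm", "data": {"targets": [[0.01,-0.04,0,0,0,0,0.05],[0.02,-0.08,0,0,0,0,0.05],[0.03,-0.12,0,0,0,0,0.05],[0.04,-0.16,0,0,0,0,0.05],[0.052,-0.203,-0.03,0,0,0,0.05],[0.052,-0.203,-0.06,0,0,0,0.05],[0.052,-0.203,-0.06,0,0,0,0.05],[0.052,-0.203,-0.06,0,0,0,0.05]]}}

```text
t: 51.95
eef_pos: [500.8, -334.1, 149.1]
tcp_rot: [-2.445, 1.569, 2.393]
ft_force: [0.3, -0.3, 0.3]
opening: 0.527
```

Run:
```python
from packs import *
s=state();print(s["t"],s["eef_pos"],s["opening"],"jaw",np.degrees(np.arctan2(*Rt(s)[[1,0],1])))
w=grab("wrist");cv2.imwrite("pics/w31.png",cv2.resize(w["img"],None,fx=1.5,fy=1.5))
for p,a in cents(brass(w,(130,60,350,245)),15):print(p,a,onz(w,p,30))
for p in packs_top(w,(130,60,350,245),30):print(p)
```

```text
51.95 [ 500.8  -334.15  149.06] 0.52650938897786 jaw 7.187269965849505
[240.79 143.72] 25060 [ 480.14 -293.95   30.  ]
[177.65 133.11] 185 [ 416.1  -290.11   30.  ]
[311.24 131.61] 187 [ 547.23 -272.88   30.  ]
[179.18 168.47] 169 [ 420.3  -326.03   30.  ]
[256.99 168.49] 182 [ 499.   -316.71   30.  ]
[309.62 167.5 ] 174 [ 551.4  -308.87   30.  ]
[258.69 202.65] 167 [ 505.23 -352.13   30.  ]
(array([ 418.2 , -308.07,   30.  ]), np.float64(96.6624689856102))
(array([ 549.32, -290.87,   30.  ]), np.float64(96.59884446683235))
(array([ 502.12, -334.42,   30.  ]), np.float64(99.97311276096573))
```

View pics/w31.png

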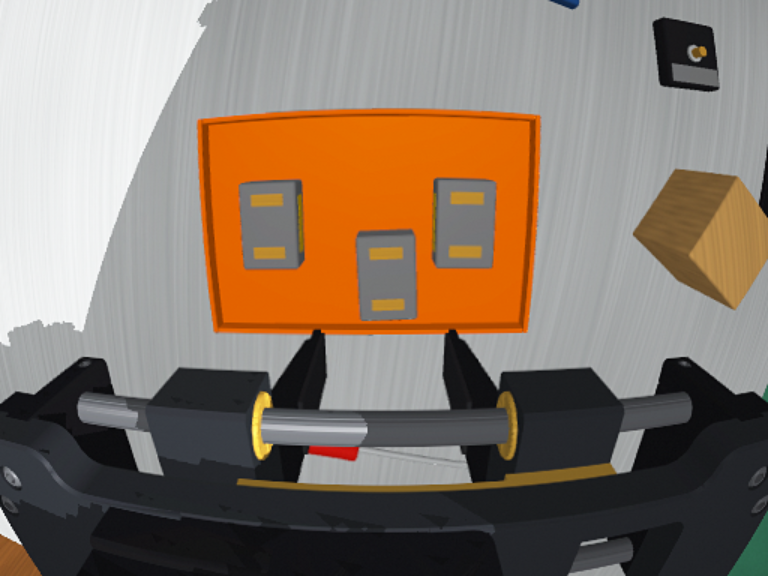

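Emit:
{"op": "move_arm", "data": {"targets": [[0.0029,-0.0107,-0.03,0,0,2.7,0.05],[0.0029,-0.0107,-0.07,0,0,2.7,0.05],[0.0029,-0.0107,-0.11,0,0,2.7,0.05],[0.0029,-0.0107,-0.13,0,0,2.7,0.05],[0.0029,-0.0107,-0.14,0,0,2.7,0.05],[0.0029,-0.0107,-0.14,0,0,2.7,0.05],[0.0029,-0.0107,-0.14,0,0,2.7,-1],[0.0029,-0.0107,-0.14,0,0,2.7,-1],[0.0029,-0.0107,-0.14,0,0,2.7,-1]]}}

```text
t: 52.9
eef_pos: [504.8, -344.7, 10.9]
tcp_rot: [0.739, 1.568, -0.658]
ft_force: [0.3, 1.7, 6.8]
opening: 0.418
```

Emit:
{"op": "move_arm", "data": {"targets": [[0,0,0.003,0,0,0,-1],[0,0,0.006,0,0,0,-1],[-0.007,-0.001,0.006,0,0,-1.5,-1],[-0.0137,-0.0018,0.006,0,0,-2.7,-1],[-0.0155,0.01,0.006,0,0,-2.7,-1],[-0.017,0.023,0.006,0,0,-2.7,-1],[-0.019,0.0354,0.006,0,0,-2.7,-1],[-0.019,0.0354,0.006,0,0,-2.7,-1],[-0.019,0.0354,0.001,0,0,-2.7,-1],[-0.019,0.0354,0.001,0,0,-2.7,-1]]}}

```text
t: 53.9
eef_pos: [485.6, -309.0, 10.3]
tcp_rot: [1.015, 1.57, -0.429]
ft_force: [0.7, 3.5, 5.6]
opening: 0.421
```

Emit:
{"op": "move_arm", "data": {"targets": [[0,0,0,0,0,0,0.05],[0,0,0,0,0,0,0.05],[0,0,0,0,0,0,0.05],[0,0,0.02,0,0,0,0.05],[0,0,0.05,0,0,0,0.05],[0,0,0.09,0,0,0,0.05],[0,0,0.13,0,0,0,0.05],[0,0,0.17,0,0,0,0.05],[0,0,0.2,0,0,0,0.05],[0,0,0.2,0,0,0,0.05]]}}

```text
t: 54.9
eef_pos: [486.2, -309.9, 214.2]
tcp_rot: [0.764, 1.564, -0.68]
ft_force: [0.7, -0.3, -0.3]
opening: 0.526
```

Run:
```python
from packs import *
s=state();print(s["t"],s["eef_pos"],s["opening"])
w=grab("wrist");cv2.imwrite("pics/w32.png",cv2.resize(w["img"],None,fx=1.5,fy=1.5))
for p in packs_top(w,(130,60,350,245),30):print(p)
```

```text
54.9 [ 486.2  -309.89  214.21] 0.5262309770186481
(array([ 483.82, -298.14,   30.  ]), np.float64(97.14550058909447))
(array([ 418.17, -307.99,   30.  ]), np.float64(97.74422275603163))
(array([ 549.32, -290.8 ,   30.  ]), np.float64(96.27677876652419))
```

View pics/w32.png

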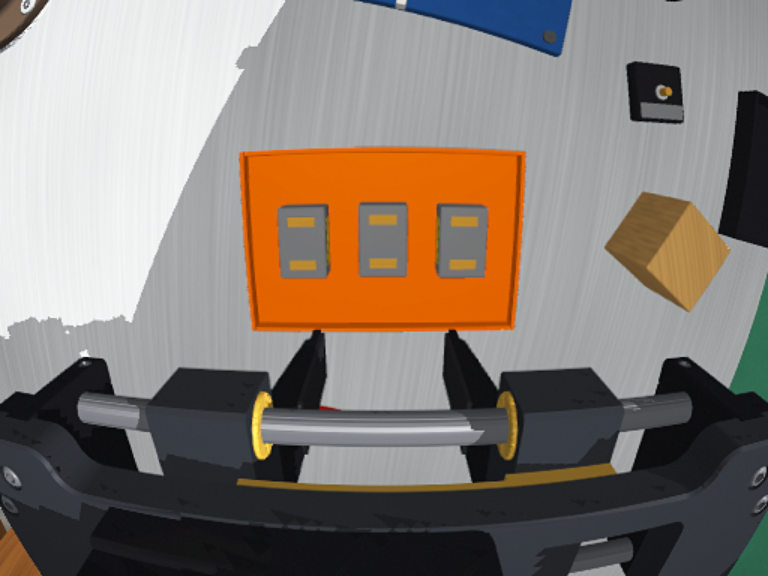

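All three packs are flat in a row. I'll move up and away, then take a final check of the clamp and the bystanders before handing in.

Emit:
{"op": "move_arm", "data": {"targets": [[-0.04,-0.03,0.02,0,0,0,0.05],[-0.08,-0.06,0.04,0,0,0,0.05],[-0.12,-0.1,0.06,0,0,0,0.05],[-0.16,-0.14,0.06,0,0,0,0.05],[-0.19,-0.18,0.06,0,0,0,0.05],[-0.19,-0.22,0.06,0,0,0,0.05],[-0.19,-0.22,0.06,0,0,0,0.05],[-0.19,-0.22,0.06,0,0,0,0.05],[-0.19,-0.22,0.06,0,0,0,0.05],[-0.19,-0.22,0.06,0,0,0,0.05]]}}

```text
t: 55.95
eef_pos: [295.8, -527.6, 269.8]
tcp_rot: [-3.095, 1.57, 1.745]
ft_force: [0.4, 0.0, -0.5]
opening: 0.526
```

Run:
```python
from packs import *
s=state();print(s["t"],s["eef_pos"],s["qvel"])
c=grab("top");cv2.imwrite("pics/t33.png",cv2.resize(c["img"][60:280,80:420],None,fx=2.3,fy=2.3,interpolation=cv2.INTER_CUBIC))
for p in packs_top(c,(315,160,390,250),30):print(p)
hsv=cv2.cvtColor(c["img"],cv2.COLOR_BGR2HSV)
a=cv2.imread("pics/top0.png");d=cv2.absdiff(a,c["img"]).max(2);print("top diff near nest/bystanders",[(r,int((d[r[1]:r[3],r[0]:r[2]]>45).sum())) for r in((170,115,215,150),(235,115,285,195),(285,120,360,150),(80,175,115,220),(150,245,220,280),(400,170,415,240))])
s=grab("side");cv2.imwrite("pics/s33.png",cv2.resize(s["img"][140:310,170:370],None,fx=3.5,fy=3.5,interpolation=cv2.INTER_CUBIC))
```

```text
55.95 [ 295.76 -527.6   269.82] [ 0.   -0.01 -0.01  0.    0.   -0.  ]
(array([ 548.03, -289.37,   30.  ]), np.float64(96.37877095111799))
(array([ 483.1 , -296.12,   30.  ]), np.float64(-82.31226211039966))
(array([ 417.03, -306.26,   30.  ]), np.float64(-84.64431319125686))
top diff near nest/bystanders [((170, 115, 215, 150), 0), ((235, 115, 285, 195), 0), ((285, 120, 360, 150), 0), ((80, 175, 115, 220), 0), ((150, 245, 220, 280), 0), ((400, 170, 415, 240), 0)]
```

View pics/t33.png

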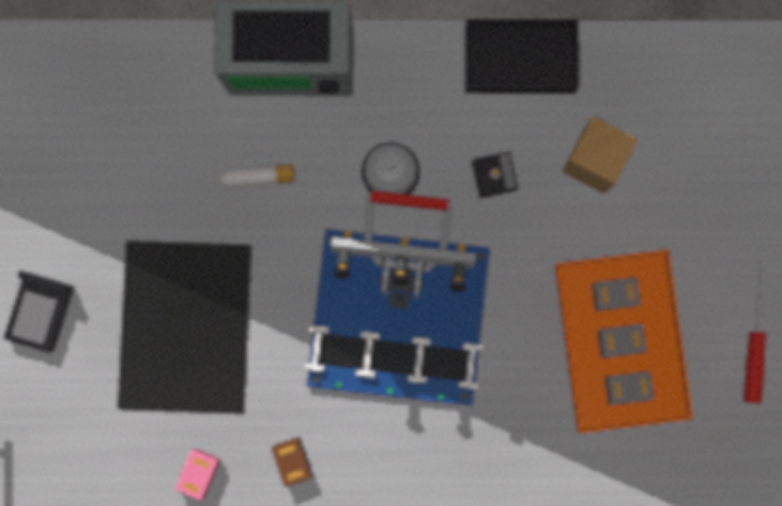

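View pics/s33.png

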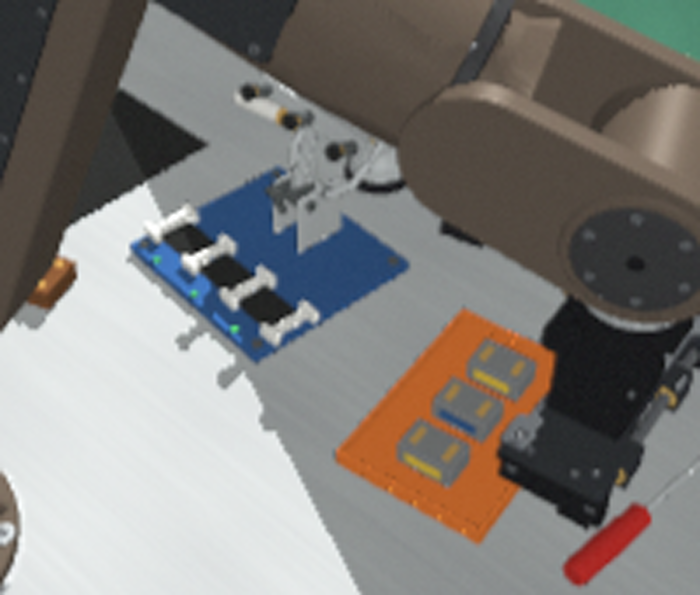

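The three packs lie flat in a row in the tray, the clamp is open, the bystanders haven't moved and the arm is clear.

```bash
python3 -c "
from cell import job_done;print(job_done())"
```

```text
the job is handed in; nothing more can be done
None
```

The job is handed in: all three packs went through the check nest, were clamped together, and now lie flat side by side in the orange tray, with the clamp open. The robot's clock read about 56 s.

- **Nest and clamp:** Each pack lay flat in its own pocket, checked with the wrist camera. I swung the lever over centre until it met its stop at about 15 N. The bar then appeared where 1.62 rad predicts (257.5 px against 257.1). The clamp stayed shut for about 5 s with the robot clear, then I swung the lever fully back to its open stop. There the bar matched 0 rad (255.5 px against 255.7).
- **Knocked pack:** The pack I set in the middle of the tray was knocked about 4 cm aside while I placed the third. It stayed flat inside the tray, so I picked it up again and put it back in the row.
- **Last checks:** The wrist camera put the packs at about (418,-308), (484,-298) and (549,-291) mm, all within about 2° of the tray's direction. The top view agreed to about 2 mm. Comparing before and after top views showed no change around the clamp and lever, the bystanders or the pink and brown look-alikes. No failed grips or high forces showed in the readings.
- **Disagreement:** The first nest position from the side camera was about 5 mm off the top view in y. I used the wrist camera's measurement instead, and every pack fitted its pocket.

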